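Recover steel balls from the grinding pan with a wire scoop

TASK

Slide the stock bin's flat cover fully open toward you (it has no handle: press on top and pull). Then use the wire scoop to lift the three steel balls out of the pan, letting the small cut ends drop back through the wires into the pan, and tip the scoop steeply (45 degrees or more) over the bin so that all three balls, and nothing else, go in; do not touch balls or cut ends with the gripper or arm, and leave the other things on the bench where they are. Finally set the scoop down level on its steel plate and let go.

Things in the scene. Friction and masses are not known exactly. Their poses are not given: they have to be found in the camera images.
- pan: Open sheet-steel catch pan, fixed to the bench, 258 x 112 x 44 mm outside, walls and floor 4 mm (inside 250 x 104 x 40 mm). Origin: centre of its underside on the bench; x along its length (away from the robot, yaw within 0.2 rad of the world), z up. Balls and cut ends start in its far part (local x from 0 to +118 mm); the near 110 mm is empty.
- bin: Grey stock bin, fixed to the bench, 150 (x) x 130 (y) x 50 mm high, walls and floor 5 mm, with a cover over its mouth. It stands on one side of the pan, left or right. Origin: centre of its underside; x points away from the robot, z up.
- cover (a joint): How far the bin's cover is drawn open, in m: 0 shut, 0.135 fully open at its stop. It slides along the bin's -x (toward the robot) and stays where it is left; about 2 N of slide friction plus slight damping (6 N s/m).
- cover_top (a point): Centre of the top face of the cover, a flat handle-less steel sheet 150 x 128 x 4 mm, its top 55 mm over the bench. Axes as the bin's; it moves with the cover. It is moved by pressing on it with closed fingertips (6 to 15 N) and pulling.
- plate: Fixed bare steel plate, 200 (x) x 160 (y) x 6 mm, where the scoop starts and returns; on the side of the pan opposite the bin. Origin: centre of its underside, z up; x away from the robot.
- scoop_floor (a point): Wire scoop, 0.19 to 0.26 kg, 84 mm wide: centre of the underside of its floor. Axes: x to the open front, y across, z up. Five straight 4 mm floor wires along x from -52 to +50 mm (free tips in front), at y = 0, +-20, +-40 mm: 16 mm gaps. At the back they bend up to z = 32 mm; side wires run at z = 30 mm from the back to x = +32 mm. It stands level.
- scoop_grip (a point): Centre of the scoop's wooden handle, at (-64, 0, 83) mm from the floor point, same axes. The handle is a bar 80 mm long, 18 mm thick across y (the faces to pinch) and 24 mm the other way; it leans back, 15 degrees from the scoop's z toward its -x, its flat faces can be pinched with the hand at any lean; rocking or tipping the scoop leans the hand.
- ball0_center (a point): Centre of steel ball 1 of 3, diameter 26 mm, 72 g. It rolls, and steel slides easily on steel here. It is too big to fall between the scoop's wires; lying on the pan floor it fits between two wires, which pass under its sides as the scoop slides along the floor; a wire meeting it head-on pushes it along or aside.
- ball1_center (a point): Centre of steel ball 2 of 3, diameter 26 mm, 72 g. It rolls, and steel slides easily on steel here. It is too big to fall between the scoop's wires; lying on the pan floor it fits between two wires, which pass under its sides as the scoop slides along the floor; a wire meeting it head-on pushes it along or aside.
- ball2_center (a point): Centre of steel ball 3 of 3, diameter 26 mm, 72 g. It rolls, and steel slides easily on steel here. It is too big to fall between the scoop's wires; lying on the pan floor it fits between two wires, which pass under its sides as the scoop slides along the floor; a wire meeting it head-on pushes it along or aside.
- chip0_center (a point): Centre of small cut end 1 of 4, dark steel, a round stub 10 mm across, 12 mm high, 10 g; it falls between the scoop's wires.
- chip1_center (a point): Centre of small cut end 2 of 4, dark steel, a block 9 x 9 mm, 12 mm high, 10 g; it falls between the scoop's wires.
- chip2_center (a point): Centre of small cut end 3 of 4, dark steel, a round stub 10 mm across, 12 mm high, 10 g; it falls between the scoop's wires.
- chip3_center (a point): Centre of small cut end 4 of 4, dark steel, a block 9 x 9 mm, 12 mm high, 10 g; it falls between the scoop's wires.
- wrench: Open-ended wrench lying near the robot; a bystander, leave alone. Origin: centre of its underside.
- bolt: Bolt, 50 mm, standing on its 30 mm head beyond the pan; a bystander, leave alone. Origin: centre of its underside.
- collar: Steel shaft collar, 44 mm across, 20 mm high, beyond the pan; a bystander, leave alone. Origin: centre of its underside.
- spray: Aluminium spray can, 54 mm across, 160 mm high, at the far side; a bystander, leave alone. Origin: centre of its underside.
- brush: Brush lying on the left of the bench; a bystander, leave alone. Origin: centre of its underside.
- tape: Roll of tape 90 mm across lying on the right of the bench; a bystander, leave alone. Origin: centre of its underside.
There are look-alikes about, which are no part of the job. Leave any yellow look-alike of the part that bears scoop_floor alone.

How it is judged:
By the outcome, as a careful person would: the job done as asked, in the order asked, and still so for the second after the job is handed in, with the robot touching nothing.
It also fails if it takes over 72 s, if anything falls off the work surface, if the arm or the gripper's body presses on something with over 40 N, if the wrist force passes 120 N, or if a joint passes its speed limit or range.

ROBOT

A 6-joint arm with a two-finger parallel gripper is mounted at the origin on the work surface. World frame = base frame: x ahead of the robot, y to its left, z up, the work surface at z = 0. Lengths are in m, angles in degrees, forces in N, time in s.
With the tool pointing down it reaches from about 0.375 to 0.9 m from the base axis. Payload 3.1 kg.
Tool frame: the origin (TCP) lies on the centre line of the jaws, within the pads' length; the fingertips stand finger_overhang ahead of it and the grasp point (between the pads) lies 5 mm behind it (finger_overhang is the distance from the TCP to the fingertips, in m); z points along the fingers, y is the line along which they close (so a half turn about z gives the same grasp; the last joint's range is limited). The gripper opens to 87 mm and grips with 3 to 60 N. Pads are 19 mm wide; open, the fingers measure 117 mm over their backs; the gripper's body (75 mm by 190 mm) begins 51 mm behind the grasp point.
Start: joints at [54.402, 30.224, 82.088, -0, 67.689, -10.227], TCP at [0.268, 0.565, 0.237] pointing down, gripper open.
Joint ranges: [-176.69, 176.69], [-43.24, 126.21], [12.49, 139.97], [-82, 262], [0, 151.66], [-163.58, 163.58]. Speed limits (degrees/s): [159.86, 159.86, 180, 180, 180, 180].

INTERFACE

Orientations are given as a 3x3 rotation matrix whose columns are the frame's x, y, z axes.
In Python, from rig import read_state, capture, calibration, hand_in, finger_overhang gives the robot as it stands.
- The arm moves only by the tool send_rows, never from a script. Its argument "plan" is a list of rows, each a list of 5 numbers: the closure in counts, from 0 (fully open) to 255 (shut), then the shift along the tool's x, y, z in m, then the turn about the tool's z in rad. A call has 1 to 20 rows; each row shifts and turns the commanded pose from where the row before left it, along the tool's axes as they then stand; what a row does not reach is not made up. A row lasts 1/12 s, in which the tool goes at most 41.7 mm and 7.16 degrees, less where a joint would pass 70% of its speed; a pose out of reach is approached as far as the arm can. A call is refused whole if a number of a shift passes 0.0417 or a number of a turn 0.125, either way. A call with a gripper value outside its range is refused whole. The fingers move at their own pace and stop on an object; the grip force is fixed at half the most. Time passes only in rows, so rows that do not move let the fingers close. It gives the time, the measured TCP pose, the force, the opening and the grip force at its end, in the units of the state.
- read_state(): the state, without advancing time (a new reading comes with each control period).
- capture(name): name is "side" or "top"; returns (picture, depth): 480x640x3 uint8, blue, green, red; 480x640 float32, m along the optical axis (not along the pixel's ray), 0 where there is no reading.
- calibration(name): a dict with "fx", "fy", "cx", "cy" (pixels), "dist_coeffs" ([k1, k2, p1, p2, k3] as OpenCV has them; the pictures are not rectified), "xyz" and "rotation" of the camera in the world. Camera axes: x right, y down, z forward; pixel columns grow to the right and rows downward; lengths in m; the calibration is good to about 2 mm. A picture is of the moment at which its call begins. calibration takes no time and is no camera call.
- hand_in(): hands the job in; it is judged then, once.
The state is a dict: "time_s": time; "joint_positions": joint angles; "qvel": joint speeds; "tau": joint torques, N m; "position": TCP position; "tcp_rot": TCP orientation; "force": force on the tool from outside, world axes, zero at the start; "moment": the same for the moment, N m; "opening": opening from 0.0 (shut) to 1.0 (fully open); "grasp_force": force on a finger pad.
Only numpy, scipy, OpenCV 4.12 (cv2) and the standard library are available. Lean on these libraries where they do the work, as an engineer would, in place of code of your own. Each camera call takes 0.05 s, during which the arm holds its last target. There are 200 camera calls.

## Working session

There is one attempt and no reset: what is moved stays moved. The work goes in short steps, Python scripts to look and compute and a tool call to move; the robot and the scene stay as the last step left them, time stands still between calls to the robot, and variables do not carry over. Pictures are saved under pics/ and viewed, at most 10 in all, crops included, and the job is handed in when it is done.

Besides the shell and the picture viewer there is one more tool, called after "Request:" in YAML: its name, and indented under it one key for each argument. send_rows: Moves the arm, as the interface text tells. Its arguments: {"type":"object","properties":{"plan":{"type":"array","items":{"type":"array","items":{"type":"number"}}}},"required":["plan"]}

```bash
ls; mkdir -p pics; python3 - <<'E'
from rig import *
import cv2
import rig
print(finger_overhang); s=read_state(); print({k:s[k] for k in('time_s','position','force','opening')}); print(s['tcp_rot'])
for n in('top','side'):
    p,d=capture(n); cv2.imwrite(f'pics/{n}0.png',p); c=calibration(n); print(n,c)
E
```

```text
pics
0.014
{'time_s': 0.0, 'position': array([0.26738077, 0.56414941, 0.23557919]), 'force': array([ 0.17129271,  0.05554143, -0.41655619]), 'opening': 1.0017429203327521}
[[-9.03541331e-01  4.28499224e-01 -1.21608721e-03]
 [ 4.28500803e-01  9.03539731e-01 -1.73704989e-03]
 [ 3.54458581e-04 -2.09059072e-03 -9.99997752e-01]]
top {'fx': 491.36001216293687, 'fy': 491.36001216293687, 'cx': 322.7561745909435, 'cy': 239.6863079092207, 'dist_coeffs': array([-0.05880442,  0.        ,  0.        ,  0.        ,  0.        ]), 'xyz': array([ 0.44171326, -0.01700833,  1.25342893]), 'rotation': array([[-0.01054393, -0.9972307 ,  0.07361893],
       [-0.99992571,  0.01096541,  0.0053234 ],
       [-0.00611592, -0.07355733, -0.99727224]])}
side {'fx': 472.4536311073389, 'fy': 472.4536311073389, 'cx': 325.76757384623977, 'cy': 241.73969289233202, 'dist_coeffs': array([-0.03712217,  0.        ,  0.        ,  0.        ,  0.        ]), 'xyz': array([0.35573361, 0.78538474, 0.9121687 ]), 'rotation': array([[-0.96936519, -0.17963687,  0.16751636],
       [-0.24539649,  0.67894204, -0.69196695],
       [ 0.01056888, -0.7118766 , -0.70222504]])}
```

View pics/top0.png

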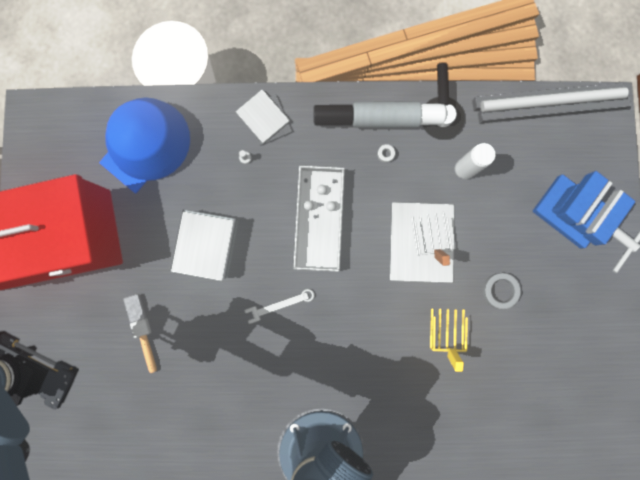

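View pics/side0.png

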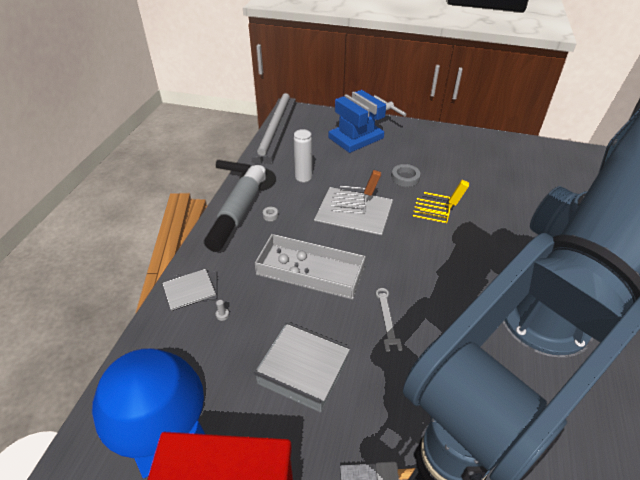

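Top view: bin with cover at (204,245), pan (320,218), plate (422,242) carrying the wire scoop, with its brown handle at (442,257). There are two scoops: grey wire with wooden handle on the steel plate (432,238), and a yellow one on the bare bench (450,335). The grey one fits the description and the yellow is the look-alike. The sheet at (263,117) is a loose extra. I'll confirm with an enlarged crop and measure.

```bash
cat > h.py <<'E'
import numpy as np, cv2
from rig import *
def ray(n,uv):
    c=calibration(n);K=np.array([[c['fx'],0,c['cx']],[0,c['fy'],c['cy']],[0,0,1]])
    q=cv2.undistortPoints(np.float64(uv).reshape(-1,1,2),K,c['dist_coeffs'])[:,0]
    return np.array(c['xyz']),np.c_[q,np.ones(len(q))]@np.array(c['rotation']).T
def onz(n,uv,z):
    o,r=ray(n,uv); return o+r*((z-o[2])/r[:,2])[:,None]
def cloud(n,d):
    v,u=np.mgrid[0:480,0:640]; o,r=ray(n,np.c_[u.ravel(),v.ravel()]); return (o+r*d.reshape(-1,1)).reshape(480,640,3)
def proj(n,P):
    c=calibration(n);K=np.array([[c['fx'],0,c['cx']],[0,c['fy'],c['cy']],[0,0,1]]);R=np.array(c['rotation']).T
    return cv2.projectPoints(np.float64(P).reshape(-1,1,3),cv2.Rodrigues(R)[0],-R@np.array(c['xyz']),K,c['dist_coeffs'])[0][:,0]
E
python3 - <<'E'
from h import *
p,d=capture('top'); P=cloud('top',d)
a=cv2.resize(p[160:275,290:470],None,fx=4.4,fy=4.4,interpolation=cv2.INTER_CUBIC); cv2.imwrite('pics/crop1.png',a)
Z=P[...,2]
def box(m,name,z):
    m=m.astype(np.uint8); n,l,s,c=cv2.connectedComponentsWithStats(m)
    i=1+np.argmax(s[1:,4]); ys,xs=np.where(l==i); w=onz('top',np.c_[xs,ys],z)[:,:2].astype(np.float32)
    r=cv2.minAreaRect(w); print(name,z,'med z',np.median(Z[l==i]).round(4),'rect',np.round(r[0],4),np.round(r[1],4),round(r[2],2),s[i])
def reg(u0,u1,v0,v1):
    m=np.zeros((480,640),bool); m[v0:v1,u0:u1]=1; return m
box(reg(160,250,195,290)&(Z>.045)&(Z<.065),'cover',.055)
box(reg(285,355,155,280)&(Z>.032)&(Z<.055),'panrim',.044)
box(reg(380,465,195,290)&(p.min(2)>140),'plate',.006)
hsv=cv2.cvtColor(p,cv2.COLOR_BGR2HSV)
m=reg(425,460,240,275)&(hsv[...,1]>90)&(hsv[...,0]<20)
ys,xs=np.where(m); print('handle px',xs.min(),xs.max(),ys.min(),ys.max(),len(xs)); print(np.c_[xs,ys,np.round(P[ys,xs],4)][::7])
E
```

```text
cover 0.055 med z 0.0548 rect [0.5216 0.2852] [0.1415 0.1558] 79.23 [ 169  209   67   72 3536]
panrim 0.044 med z 0.0429 rect [ 5.866e-01 -3.000e-04] [0.1119 0.258 ] 86.43 [294 166  50 105 539]
plate 0.006 med z 0.0058 rect [ 0.5226 -0.2576] [0.1752 0.2119] 87.28 [ 386  201   69   85 5042]
handle px 435 448 251 264 117
[[ 4.350e+02  2.510e+02  4.988e-01 -2.817e-01  6.890e-02]
 [ 4.360e+02  2.530e+02  4.936e-01 -2.826e-01  7.520e-02]
 [ 4.380e+02  2.540e+02  4.902e-01 -2.820e-01  9.870e-02]
 [ 4.390e+02  2.550e+02  4.875e-01 -2.827e-01  1.053e-01]
 [ 4.460e+02  2.550e+02  4.865e-01 -2.940e-01  1.267e-01]
 [ 4.420e+02  2.560e+02  4.842e-01 -2.845e-01  1.275e-01]
 [ 4.360e+02  2.570e+02  4.841e-01 -2.833e-01  7.110e-02]
 [ 4.430e+02  2.570e+02  4.819e-01 -2.865e-01  1.284e-01]
 [ 4.380e+02  2.580e+02  4.810e-01 -2.837e-01  9.000e-02]
 [ 4.450e+02  2.580e+02  4.794e-01 -2.903e-01  1.317e-01]
 [ 4.410e+02  2.590e+02  4.777e-01 -2.843e-01  1.175e-01]
 [ 4.480e+02  2.590e+02  4.772e-01 -2.985e-01  1.263e-01]
 [ 4.450e+02  2.600e+02  4.749e-01 -2.906e-01  1.298e-01]
 [ 4.430e+02  2.610e+02  4.727e-01 -2.862e-01  1.285e-01]
 [ 4.420e+02  2.620e+02  4.706e-01 -2.851e-01  1.231e-01]
 [ 4.420e+02  2.630e+02  4.683e-01 -2.849e-01  1.239e-01]
 [ 4.430e+02  2.640e+02  4.660e-01 -2.875e-01  1.223e-01]]
```

View pics/crop1.png

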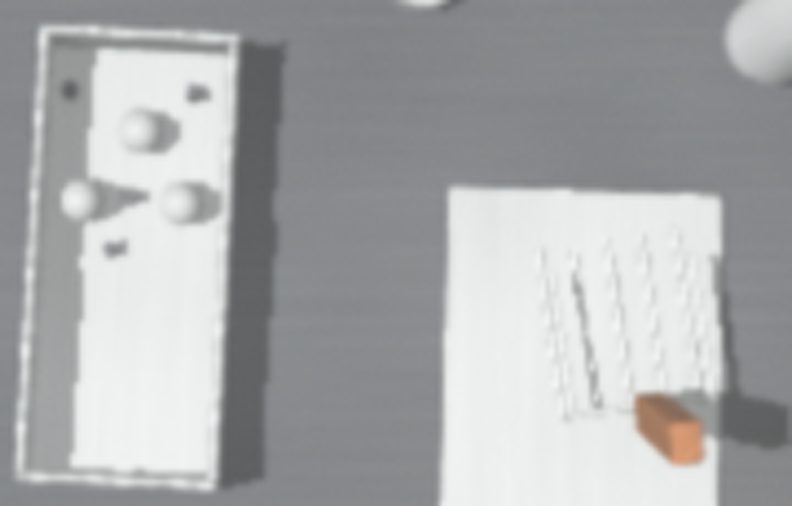

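The crop shows the grey wire scoop with brown handle at crop (670,430) on the plate, three balls at crop (145,130), (80,200), (183,203) and three visible cut ends; this scoop is the one meant. Next I refine the bin, handle and scoop yaw, and ball positions. I also probe how the arm behaves at its reach limit, because the rows have no lean command.

```bash
python3 - <<'E'
from h import *
p,d=capture('top'); P=cloud('top',d); Z=P[...,2]; s,ds=capture('side')
m=np.zeros((480,640),bool); m[195:290,160:250]=1; m&=(Z>.0515)&(Z<.06)
ys,xs=np.where(m); w=onz('top',np.c_[xs,ys],.055)[:,:2].astype(np.float32); print('cover',cv2.minAreaRect(w),len(xs))
def tri(u1,u2):
    o1,r1=ray('top',u1);o2,r2=ray('side',u2);r1=r1[0];r2=r2[0]
    t=np.linalg.lstsq(np.c_[r1,-r2],o2-o1,rcond=None)[0]; a=o1+t[0]*r1;b=o2+t[1]*r2; return (a+b)/2,np.linalg.norm(a-b)
c=[]
for im,(u0,u1,v0,v1) in((p,(425,465,240,275)),(s,(360,390,165,205))):
    hv=cv2.cvtColor(im,cv2.COLOR_BGR2HSV); k=np.zeros((480,640),bool); k[v0:v1,u0:u1]=1
    k&=(hv[...,1]>90)&((hv[...,0]<20)); y,x=np.where(k); c.append((x.mean(),y.mean())); print(len(x),x.min(),x.max(),y.min(),y.max())
print('handle',c,tri(*[[q] for q in c]))
tip=onz('top',np.array([[290+540/4.4,160+250/4.4],[290+675/4.4,160+232/4.4],[290+567/4.4,160+415/4.4]]),.009); print('wire pts',tip.round(4))
# scoop wire mask yaw: dark pixels
print('balls',onz('top',[[290+145/4.4,160+130/4.4],[290+80/4.4,160+200/4.4],[290+183/4.4,160+203/4.4]],.017).round(4))
print('chips',onz('top',[[290+70/4.4,160+90/4.4],[290+198/4.4,160+94/4.4],[290+115/4.4,160+248/4.4]],.012).round(4))
cv2.imwrite('pics/crop2.png',np.vstack([cv2.resize(s[180:240,310:400],None,fx=6,fy=6,interpolation=cv2.INTER_CUBIC)[:300],]))
E
```

```text
cover ((0.5218841433525085, 0.2859899699687958), (0.14012867212295532, 0.15528517961502075), 79.36577606201172) 3136
117 435 448 251 264
230 364 380 170 195
handle [(np.float64(442.11965811965814), np.float64(257.9059829059829)), (np.float64(372.2695652173913), np.float64(182.1695652173913))] (array([ 0.48213745, -0.29351552,  0.08966   ]), np.float64(0.0019862958980837175))
wire pts [[ 0.5895 -0.2405  0.009 ]
 [ 0.5993 -0.3194  0.009 ]
 [ 0.4937 -0.2538  0.009 ]]
balls [[ 0.6609 -0.0123  0.017 ]
 [ 0.6205  0.0257  0.017 ]
 [ 0.6181 -0.0337  0.017 ]]
chips [[ 0.6858  0.0311  0.012 ]
 [ 0.6826 -0.0433  0.012 ]
 [ 0.593   0.0058  0.012 ]]
```

Request:
send_rows:
  plan:
    - [0,0,-0.04,0,0]
    - [0,0,-0.04,0,0]
    - [0,0,-0.04,0,0]
    - [0,0,-0.04,0,0]
    - [0,0,-0.04,0,0]
    - [0,0,-0.04,0,0]
    - [0,0,-0.04,0,0]
    - [0,0,-0.04,0,0]
    - [0,0,-0.04,0,0]

```text
time_s: 1.0
position: [0.1123, 0.2379, 0.2364]
tcp_rot: [[-0.904, 0.427, 0.0], [0.427, 0.904, -0.0], [-0.0, 0.0, -1.0]]
force: [2.2, -0.4, 0.4]
opening: 0.997
grasp_force: 0.0
```

Request:
send_rows:
  plan:
    - [0,0,-0.04,0,0]
    - [0,0,-0.04,0,0]
    - [0,0,-0.04,0,0]
    - [0,0,-0.04,0,0]

```text
time_s: 1.33
position: [0.0586, 0.1207, 0.2428]
tcp_rot: [[-0.905, 0.425, -0.006], [0.425, 0.905, -0.003], [0.004, -0.006, -1.0]]
force: [1.5, -0.2, 0.6]
opening: 1.001
grasp_force: 0.0
```

```bash
python3 - <<'E'
from h import *
s=read_state(); print(s['time_s'],s['joint_positions'],s['position'],s['tcp_rot'].round(3))
E
```

```text
1.3333 [  8.84176912 -20.84728483 139.79864417  -0.16591053  61.39820324
 -55.92650154] [0.05862707 0.12070474 0.2427993 ] [[-0.905  0.425 -0.006]
 [ 0.425  0.905 -0.003]
 [ 0.004 -0.006 -1.   ]]
```

Request:
send_rows:
  plan:
    - [0,0.04,0,0,0]
    - [0,0.03,0,0.04,0]
    - [0,0,0,0.04,0]
    - [0,0,0,0.04,0]
    - [0,0,0,0.04,0]

```text
time_s: 1.75
position: [0.0518, 0.197, 0.1806]
tcp_rot: [[-0.902, 0.432, -0.008], [0.432, 0.901, -0.044], [-0.012, -0.043, -0.999]]
force: [1.2, 0.8, 2.1]
opening: 1.001
grasp_force: 0.0
```

```bash
python3 - <<'E'
from h import *
s=read_state(); print(s['time_s'],s['joint_positions'],s['position'],s['tcp_rot'].round(3))
E
```

```text
1.75 [ 44.71149909   5.72105521 139.82731833  -2.45874517  36.58213489
 -17.69341823] [0.0518087  0.19699686 0.18055615] [[-0.902  0.432 -0.008]
 [ 0.432  0.901 -0.044]
 [-0.012 -0.043 -0.999]]
```

Request:
send_rows:
  plan:
    - [0,0,0,0.04,0]
    - [0,0,0,0.04,0]
    - [0,0,0,0.02,0]

```text
time_s: 2.0
position: [0.0611, 0.2358, 0.1057]
tcp_rot: [[-0.904, 0.427, -0.021], [0.427, 0.901, -0.08], [-0.016, -0.082, -0.997]]
force: [0.6, 0.3, 0.9]
opening: 0.996
grasp_force: 0.0
```

```bash
python3 - <<'E'
from h import *
s=read_state(); print(s['time_s'],s['joint_positions'],s['position'],s['tcp_rot'].round(3))
E
```

```text
2.0 [ 50.99413586  25.71057111 139.65453911  -6.08061283  19.06492427
  -7.86453232] [0.06109508 0.23576622 0.1057105 ] [[-0.904  0.427 -0.021]
 [ 0.427  0.901 -0.08 ]
 [-0.016 -0.082 -0.997]]
```

```bash
cat >> h.py <<'E'
def go(*targets,yaw=None):
    """tool-axis shifts from the current pose through world targets, rows needed; yaw turn (rad)"""
    s=read_state(); R=np.array(s['tcp_rot']); p=np.array(s['position'])
    print('t',round(s['time_s'],2),'pos',p.round(4),'z',R[:,2].round(3),'F',np.round(s['force'],1))
    for t in targets:
        d=R.T@(np.array(t)-p); print('tool shift',d.round(4),'rows>=',np.ceil(np.linalg.norm(d)/.0417)); p=np.array(t)
E
python3 - <<'E'
from h import *
go([.061,.236,.15],[.54,.282,.11],[.54,.282,.075],[.54-.1327,.282+.0251,.075])
E
```

```text
t 2.0 pos [0.0611 0.2358 0.1057] z [-0.021 -0.08  -0.997] F [0.6 0.3 0.9]
tool shift [-0.0005 -0.0034 -0.0442] rows>= 2.0
tool shift [-0.4128  0.2491  0.0263] rows>= 12.0
tool shift [0.0006 0.0029 0.0349] rows>= 1.0
tool shift [ 0.1307 -0.034   0.0007] rows>= 4.0
```

Request:
send_rows:
  plan:
    - [255,0,0,-0.022,0]
    - [255,0,0,-0.022,0]
    - [255,-0.0295,0.0178,0.0019,0]
    - [255,-0.0295,0.0178,0.0019,0]
    - [255,-0.0295,0.0178,0.0019,0]
    - [255,-0.0295,0.0178,0.0019,0]
    - [255,-0.0295,0.0178,0.0019,0]
    - [255,-0.0295,0.0178,0.0019,0]
    - [255,-0.0295,0.0178,0.0019,0]
    - [255,-0.0295,0.0178,0.0019,0]
    - [255,-0.0295,0.0178,0.0019,0]
    - [255,-0.0295,0.0178,0.0019,0]
    - [255,-0.0295,0.0178,0.0019,0]
    - [255,-0.0295,0.0178,0.0019,0]
    - [255,-0.0295,0.0178,0.0019,0]
    - [255,-0.0295,0.0178,0.0019,0]
    - [255,0,0,0,0]

```text
time_s: 3.42
position: [0.5484, 0.2825, 0.1118]
tcp_rot: [[-0.903, 0.43, -0.011], [0.43, 0.9, -0.078], [-0.024, -0.075, -0.997]]
force: [1.3, 0.3, 0.0]
opening: 0.006
grasp_force: 0.0
```

```bash
python3 - <<'E'
from h import *
go([.54,.282,.074],[.54-.1327,.282+.0251,.074])
E
```

```text
t 3.42 pos [0.5484 0.2825 0.1118] z [-0.011 -0.078 -0.997] F [1.3 0.3 0. ]
tool shift [ 0.0082 -0.0012  0.0378] rows>= 1.0
tool shift [ 0.1306 -0.0345 -0.0005] rows>= 4.0
```

Request:
send_rows:
  plan:
    - [255,0,0,0.02,0]
    - [255,0,0,0.016,0]
    - [255,0,0,0.003,0]
    - [255,0,0,0.002,0]
    - [255,0,0,0,0]

```text
time_s: 3.83
position: [0.5385, 0.2786, 0.0708]
tcp_rot: [[-0.904, 0.427, -0.022], [0.428, 0.9, -0.081], [-0.015, -0.083, -0.996]]
force: [0.9, -0.3, 0.3]
opening: 0.006
grasp_force: 0.0
```

Request:
send_rows:
  plan:
    - [255,0,0,0.002,0]
    - [255,0,0,0.001,0]
    - [255,0,0,0,0]

```text
time_s: 4.08
position: [0.5396, 0.2789, 0.0698]
tcp_rot: [[-0.904, 0.428, -0.019], [0.428, 0.9, -0.08], [-0.018, -0.081, -0.997]]
force: [-0.9, -0.8, 4.2]
opening: 0.002
grasp_force: 2.4
```

Request:
send_rows:
  plan:
    - [255,0,0,0.001,0]
    - [255,0,0,0,0]

```text
time_s: 4.25
position: [0.54, 0.2788, 0.0697]
tcp_rot: [[-0.904, 0.427, -0.018], [0.427, 0.9, -0.08], [-0.019, -0.08, -0.997]]
force: [-1.9, 0.1, 9.0]
opening: 0.004
grasp_force: 4.6
```

Request:
send_rows:
  plan:
    - [255,0.004,-0.001,0,0]
    - [255,0.0093,-0.0025,0,0]
    - [255,0.0093,-0.0025,0,0]
    - [255,0.0093,-0.0025,0,0]
    - [255,0.0093,-0.0025,0,0]
    - [255,0.0093,-0.0025,0,0]

```text
time_s: 4.75
position: [0.4906, 0.2885, 0.0697]
tcp_rot: [[-0.904, 0.428, -0.012], [0.427, 0.901, -0.079], [-0.023, -0.077, -0.997]]
force: [2.8, -1.5, 5.5]
opening: 0.005
grasp_force: 2.8
```

Request:
send_rows:
  plan:
    - [255,0.0093,-0.0025,0.0008,0]
    - [255,0.0093,-0.0025,0.0002,0]
    - [255,0.0093,-0.0025,0.0002,0]
    - [255,0.0093,-0.0025,0.0002,0]
    - [255,0.0093,-0.0025,0.0002,0]
    - [255,0.0093,-0.0025,0.0002,0]
    - [255,0.0093,-0.0025,0,0]
    - [255,0.0093,-0.0025,0,0]
    - [255,0.008,-0.002,0,0]

```text
time_s: 5.5
position: [0.4087, 0.3048, 0.0696]
tcp_rot: [[-0.904, 0.427, -0.007], [0.426, 0.902, -0.077], [-0.026, -0.073, -0.997]]
force: [7.6, -2.9, 10.5]
opening: 0.005
grasp_force: 5.3
```

Request:
send_rows:
  plan:
    - [255,0.004,-0.001,0,0]
    - [255,0,0,0,0]
    - [255,0,0,-0.02,0]
    - [255,0,0,-0.04,0]
    - [0,0,0,-0.04,0]

```text
time_s: 5.92
position: [0.401, 0.3118, 0.1667]
tcp_rot: [[-0.904, 0.428, -0.023], [0.428, 0.9, -0.082], [-0.015, -0.084, -0.996]]
force: [0.8, 0.6, 0.5]
opening: 0.035
grasp_force: 0.0
```

```bash
python3 - <<'E'
from h import *
s,ds=capture('side'); P=cloud('side',ds)
cv2.imwrite('pics/side1.png',s)
c0=np.array([.5219,.286]); a=np.radians(-10.7); ex=np.array([np.cos(a),np.sin(a)]); ey=np.array([-ex[1],ex[0]])
q=P[...,:2]-c0; X=q@ex; Y=q@ey; Z=P[...,2]
m=(abs(Y)<.04)&(abs(Z-.055)<.004)&(abs(X)<.3)&(ds>0); print('cover top X range',np.percentile(X[m],[1,99]).round(4),m.sum(),'Y',)
m=(abs(X)<.2)&(abs(Y)<.1)&(abs(Z-.055)<.003); print('Y',np.percentile(Y[m],[1,99]))
m2=(abs(Y)<.04)&(X>-.05)&(X<.06)&(Z<.03)&(Z>-.02); print('floor z',np.median(Z[m2]),m2.sum())
m3=(X>.05)&(X<.1)&(abs(Z-.05)<.004)&(abs(Y)<.08); print('far rim X',np.percentile(X[m3],[2,50,98]),m3.sum())
go([.3,0,.25],[.06,-.2,.25])
E
```

```text
cover top X range [-0.2068 -0.058 ] 2172 Y
Y [-0.06594472  0.0707686 ]
floor z 0.004922511276576225 1526
far rim X [0.05208907 0.07358916 0.07757908] 204
t 5.97 pos [0.4058 0.315  0.1745] z [-0.008 -0.074 -0.997] F [0.8 0.5 4.3]
tool shift [-0.0408 -0.3344 -0.0511] rows>= 9.0
tool shift [ 0.1315 -0.2829  0.0167] rows>= 8.0
```

View pics/side1.png

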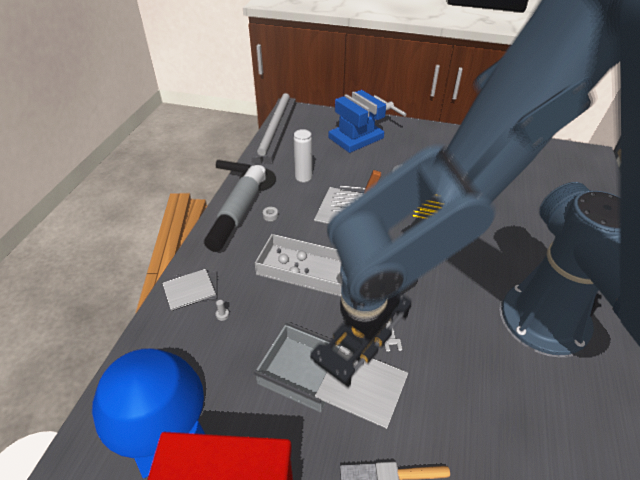

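Request:
send_rows:
  plan:
    - [0,-0.0045,-0.0372,-0.0057,0]
    - [0,-0.0045,-0.0372,-0.0057,0]
    - [0,-0.0045,-0.0372,-0.0057,0]
    - [0,-0.0045,-0.0372,-0.0057,0]
    - [0,-0.0045,-0.0372,-0.0057,0]
    - [0,-0.0045,-0.0372,-0.0057,0]
    - [0,-0.0045,-0.0372,-0.0057,0]
    - [0,-0.0045,-0.0372,-0.0057,0]
    - [0,-0.0045,-0.0372,-0.0057,0]
    - [0,-0.0048,-0.0388,0.0067,0]
    - [0,-0.0048,-0.0388,0.0067,0]
    - [0,-0.0048,-0.0388,0.0067,0]
    - [0,-0.0048,-0.0388,0.0067,0]
    - [0,-0.0048,-0.0388,0.0067,0]
    - [0,-0.0048,-0.0388,0.0067,0]
    - [0,-0.0048,-0.0388,0.0067,0]
    - [0,-0.0048,-0.0388,0.0067,0]

```text
time_s: 7.38
position: [0.1958, -0.3051, 0.2183]
tcp_rot: [[-0.903, 0.429, -0.02], [0.429, 0.899, -0.084], [-0.018, -0.085, -0.996]]
force: [1.0, -0.0, 0.4]
opening: 0.999
grasp_force: 0.0
```

Request:
send_rows:
  plan:
    - [0,0.036,-0.0106,0.003,0]
    - [0,0.036,-0.0106,0.003,0]
    - [0,0.036,-0.0106,0.003,0]
    - [0,0.036,-0.0106,0.003,0]
    - [0,0.036,-0.0106,0.003,0]
    - [0,0.036,-0.0106,0.003,0]
    - [0,0.036,-0.0106,0.003,0]
    - [0,0.036,-0.0106,0.003,0]

```text
time_s: 8.05
position: [-0.0282, -0.274, 0.1869]
tcp_rot: [[-0.873, 0.466, -0.147], [0.478, 0.877, -0.058], [0.102, -0.121, -0.987]]
force: [-0.1, 0.6, 0.7]
opening: 0.998
grasp_force: 0.0
```

```bash
python3 - <<'E'
from h import *
go([-.06,-.24,.13]); s=read_state(); print(s['joint_positions'],s['tcp_rot'].round(3))
E
```

```text
t 8.05 pos [-0.0282 -0.274   0.1869] z [-0.147 -0.058 -0.987] F [-0.1  0.6  0.7]
tool shift [0.0381 0.0219 0.0589] rows>= 2.0
[-112.29405753    8.46623115  134.36766732  -12.60680805   31.45464248
 -163.52059843] [[-0.873  0.466 -0.147]
 [ 0.478  0.877 -0.058]
 [ 0.102 -0.121 -0.987]]
```

Request:
send_rows:
  plan:
    - [0,0,0,-0.008,0.125]
    - [0,0,0,-0.008,0.125]
    - [0,0,0,-0.008,0.125]
    - [0,0,0,-0.008,0.125]
    - [0,0,0,-0.008,0.125]
    - [0,0,0,-0.008,0.125]
    - [0,0,0,-0.008,0.125]
    - [0,0,0,-0.008,0.125]
    - [0,0,0,-0.008,0.125]
    - [0,0,0,-0.008,0.125]
    - [0,0,0,-0.008,0.125]
    - [0,0,0,-0.008,0.125]
    - [0,0,0,0,0.125]
    - [0,0,0,0,0.125]
    - [0,0,0,0,0.125]
    - [0,0,0,0,0.125]
    - [0,0,0,0,0.125]
    - [0,0,0,0,0.125]
    - [0,0,0,0,0.125]
    - [0,0,0,0,0.125]

```text
time_s: 9.72
position: [-0.0131, -0.2683, 0.2817]
tcp_rot: [[0.979, 0.144, -0.145], [0.137, -0.989, -0.057], [-0.152, 0.036, -0.988]]
force: [-0.1, 0.5, -0.5]
opening: 0.998
grasp_force: 0.0
```

```bash
python3 - <<'E'
from h import *
go([.25,-.25,.3],[.9,.25,.35]); s=read_state(); print(s['joint_positions'],s['tcp_rot'].round(3))
E
```

```text
t 9.72 pos [-0.0131 -0.2683  0.2817] z [-0.145 -0.057 -0.988] F [-0.1  0.5 -0.5]
tool shift [ 0.2573  0.0204 -0.0573] rows>= 7.0
tool shift [ 0.6971 -0.3991 -0.1724] rows>= 20.0
[-109.36462121   -5.83676939  124.80576255   -8.24144815   55.40029222
  -23.13238671] [[ 0.979  0.144 -0.145]
 [ 0.137 -0.989 -0.057]
 [-0.152  0.036 -0.988]]
```

Request:
send_rows:
  plan:
    - [0,0.0368,0.0029,-0.0082,0]
    - [0,0.0368,0.0029,-0.0082,0]
    - [0,0.0368,0.0029,-0.0082,0]
    - [0,0.0368,0.0029,-0.0082,0]
    - [0,0.0368,0.0029,-0.0082,0]
    - [0,0.0368,0.0029,-0.0082,0]
    - [0,0.0368,0.0029,-0.0082,0]
    - [0,0.0349,-0.02,-0.0086,0]
    - [0,0.0349,-0.02,-0.0086,0]
    - [0,0.0349,-0.02,-0.0086,0]
    - [0,0.0349,-0.02,-0.0086,0]
    - [0,0.0349,-0.02,-0.0086,0]
    - [0,0.0349,-0.02,-0.0086,0]
    - [0,0.0349,-0.02,-0.0086,0]
    - [0,0.0349,-0.02,-0.0086,0]
    - [0,0.0349,-0.02,-0.0086,0]
    - [0,0.0349,-0.02,-0.0086,0]
    - [0,0.0349,-0.02,-0.0086,0]
    - [0,0.0349,-0.02,-0.0086,0]
    - [0,0.0349,-0.02,-0.0086,0]

```text
time_s: 11.38
position: [0.6726, 0.0817, 0.334]
tcp_rot: [[0.978, 0.15, -0.142], [0.144, -0.988, -0.055], [-0.149, 0.033, -0.988]]
force: [0.2, -0.8, 0.3]
opening: 1.001
grasp_force: 0.0
```

Request:
send_rows:
  plan:
    - [0,0.0349,-0.02,-0.0086,0]
    - [0,0.0349,-0.02,-0.0086,0]
    - [0,0.0349,-0.02,-0.0086,0]
    - [0,0.0349,-0.02,-0.0086,0]
    - [0,0.0349,-0.02,-0.0086,0]
    - [0,0.0349,-0.02,-0.0086,0]
    - [0,0.0349,-0.02,-0.0086,0]
    - [0,0.04,-0.01,-0.005,0]
    - [0,0.04,-0.01,-0.005,0]

```text
time_s: 12.13
position: [0.8596, 0.2531, 0.3093]
tcp_rot: [[0.987, 0.15, -0.061], [0.149, -0.988, -0.032], [-0.065, 0.022, -0.998]]
force: [0.4, 0.1, 0.4]
opening: 1.0
grasp_force: 0.0
```

```bash
python3 - <<'E'
from h import *
go([1.1,.3,.35]); s=read_state(); print(s['joint_positions'],s['tcp_rot'].round(3))
E
```

```text
t 12.13 pos [0.8596 0.2531 0.3093] z [-0.061 -0.032 -0.998] F [0.4 0.1 0.4]
tool shift [ 0.2415 -0.0093 -0.0567] rows>= 6.0
[  9.68385356  58.5277075   12.57313704  -1.29553117 112.65646931
  90.61324057] [[ 0.987  0.15  -0.061]
 [ 0.149 -0.988 -0.032]
 [-0.065  0.022 -0.998]]
```

Request:
send_rows:
  plan:
    - [0,0.025,-0.032,-0.005,0]
    - [0,0.025,-0.032,-0.005,0]
    - [0,0.025,-0.032,-0.005,0]

```text
time_s: 12.38
position: [0.8539, 0.3341, 0.2951]
tcp_rot: [[0.989, 0.147, -0.008], [0.147, -0.989, -0.012], [-0.01, 0.011, -1.0]]
force: [-0.1, -0.4, 0.1]
opening: 0.999
grasp_force: 0.0
```

```bash
python3 - <<'E'
from h import *
z=[]
go([1.1,.3,.35]); s=read_state(); print(s['joint_positions'],s['tcp_rot'].round(4))
E
```

```text
t 12.38 pos [0.8539 0.3341 0.2951] z [-0.008 -0.012 -1.   ] F [-0.1 -0.4  0.1]
tool shift [ 0.2378  0.0706 -0.0566] rows>= 7.0
[ 14.59849459  59.38350169  12.57100644  -0.59684516 108.6899011
  95.93720545] [[ 0.989   0.1474 -0.0084]
 [ 0.1473 -0.989  -0.0124]
 [-0.0101  0.011  -0.9999]]
```

Request:
send_rows:
  plan:
    - [0,-0.0242,0.0297,0.0056,0]
    - [0,-0.0242,0.0297,0.0056,0]
    - [0,-0.0242,0.0297,0.0056,0]
    - [0,-0.0242,0.0297,0.0056,0]
    - [0,-0.0242,0.0297,0.0056,0]
    - [0,-0.0242,0.0297,0.0056,0]
    - [0,-0.0242,0.0297,0.0056,0]
    - [0,-0.0242,0.0297,0.0056,0]
    - [0,-0.0242,0.0297,0.0056,0]
    - [0,-0.0242,0.0297,0.0056,0]
    - [0,-0.0242,0.0297,0.0056,0]
    - [0,-0.0242,0.0297,0.0056,0]
    - [0,-0.0242,0.0297,0.0056,0]
    - [0,-0.0242,0.0297,0.0056,0]
    - [0,-0.0242,0.0297,0.0056,0]
    - [0,-0.0242,0.0297,0.0056,0]
    - [0,-0.0242,0.0297,0.0056,0]
    - [0,-0.0242,0.0297,0.0056,0]
    - [0,-0.0242,0.0297,0.0056,0.017]

```text
time_s: 13.97
position: [0.4839, -0.2914, 0.2023]
tcp_rot: [[0.991, 0.131, -0.008], [0.131, -0.991, -0.015], [-0.01, 0.014, -1.0]]
force: [0.0, -0.4, -0.1]
opening: 0.998
grasp_force: 0.0
```

Request:
send_rows:
  plan:
    - [0,0,0,0,0]

```text
time_s: 14.05
position: [0.4818, -0.2958, 0.2016]
tcp_rot: [[0.992, 0.125, -0.01], [0.125, -0.992, -0.017], [-0.012, 0.015, -1.0]]
force: [0.2, 0.6, 1.0]
opening: 0.999
grasp_force: 0.0
```

```bash
python3 - <<'E'
from h import *
go([.482,-.2935,.13],[.482,-.2935,.084]); s=read_state(); print(s['tcp_rot'].round(4),s['joint_positions'])
E
```

```text
t 14.05 pos [ 0.4818 -0.2958  0.2016] z [-0.01  -0.017 -1.   ] F [0.2 0.6 1. ]
tool shift [ 0.0013 -0.0034  0.0716] rows>= 2.0
tool shift [ 0.0006 -0.0007  0.046 ] rows>= 2.0
[[ 0.9921  0.1248 -0.01  ]
 [ 0.1247 -0.9921 -0.0167]
 [-0.012   0.0154 -0.9998]] [-42.2984886   28.15259181  92.86234711  -1.28036888  58.76911786
  41.19604404]
```

Request:
send_rows:
  plan:
    - [0,0.0005,-0.001,0.032,0]
    - [0,0.0005,-0.001,0.032,0]
    - [0,0.0005,-0.001,0.03,0]
    - [0,0,0,0.0235,0]
    - [0,0,0,0,0]
    - [255,0,0,0,0]
    - [255,0,0,0,0]
    - [255,0,0,0,0]
    - [255,0,0,0,0]
    - [255,0,0,0,0]
    - [255,0,0,0,0]
    - [255,0,0,0,0]

```text
time_s: 15.05
position: [0.4849, -0.2884, 0.0847]
tcp_rot: [[0.991, 0.131, -0.009], [0.131, -0.991, -0.014], [-0.01, 0.013, -1.0]]
force: [-0.2, 0.3, -0.6]
opening: 0.559
grasp_force: 0.0
```

```bash
python3 - <<'E'
from h import *
go([.482,-.2935,.084]); s=read_state(); print(s['tcp_rot'].round(4),s['opening'],s['grasp_force'],s['moment'])
E
```

```text
t 15.05 pos [ 0.4849 -0.2884  0.0847] z [-0.009 -0.014 -1.   ] F [-0.2  0.3 -0.6]
tool shift [-0.0035  0.0047  0.0008] rows>= 1.0
[[ 0.9913  0.1313 -0.0086]
 [ 0.1312 -0.9913 -0.0138]
 [-0.0104  0.0126 -0.9999]] 0.5588615998938039 0.0 [ 0.00040458  0.17726522 -0.00756389]
```

Request:
send_rows:
  plan:
    - [255,-0.001,0.0015,0,0]
    - [255,0,0,0,0]
    - [255,0,0,0,0]
    - [255,0,0,0,0]
    - [255,0,0,0,0]
    - [255,0,0,0,0]
    - [255,0,0,0,0]

```text
time_s: 15.63
position: [0.4839, -0.2899, 0.0842]
tcp_rot: [[0.991, 0.131, -0.009], [0.131, -0.991, -0.013], [-0.011, 0.012, -1.0]]
force: [0.0, -0.3, 1.7]
opening: 0.207
grasp_force: 29.9
```

```bash
python3 - <<'E'
from h import *
go([.482,-.2935,.084]); s=read_state(); print(s['opening']*87,s['grasp_force'],s['moment'],s['force'])
p,d=capture('top'); q,e=capture('side'); cv2.imwrite('pics/gr.png',np.hstack([cv2.resize(p[190:290,380:480],(400,400)),cv2.resize(q[150:250,310:410],(400,400))]))
E
```

```text
t 15.63 pos [ 0.4839 -0.2899  0.0842] z [-0.009 -0.013 -1.   ] F [ 0.  -0.3  1.7]
tool shift [-0.0024  0.0033  0.0003] rows>= 1.0
18.04620318267068 29.853237520437688 [0.0100232  0.16910483 0.01686047] [ 0.03253604 -0.30434481  1.72945314]
```

View pics/gr.png

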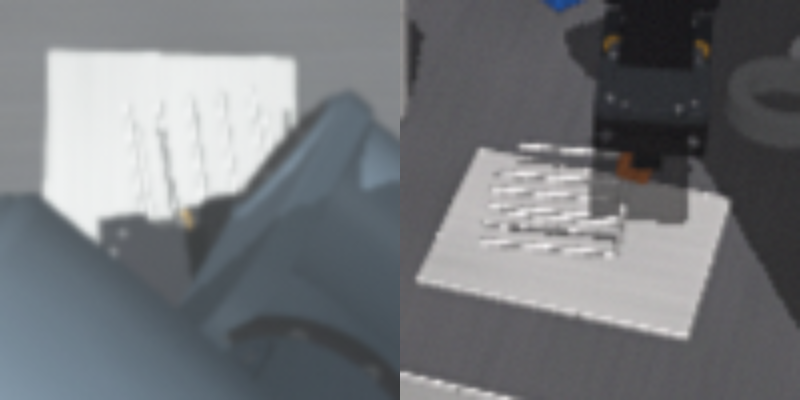

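Request:
send_rows:
  plan:
    - [255,0,0,-0.01,0]
    - [255,0,0,-0.03,0]
    - [255,0,0,-0.04,0]
    - [255,0,0,0,0.097]
    - [255,0,0,0,0.096]
    - [255,-0.0018,-0.0164,0,0]
    - [255,-0.0036,-0.0328,0,0]
    - [255,-0.0036,-0.0328,0,0]
    - [255,-0.0036,-0.0328,0,0]
    - [255,-0.0036,-0.0328,0,0]
    - [255,-0.0036,-0.0328,0,0]
    - [255,-0.0036,-0.0328,0,0]
    - [255,-0.0036,-0.0328,0,0]
    - [255,-0.0036,-0.0328,0,0]
    - [255,-0.0018,-0.0164,0,0]
    - [255,0,0,0,0]

```text
time_s: 17.07
position: [0.4674, 0.0122, 0.16]
tcp_rot: [[0.998, -0.055, -0.014], [-0.055, -0.998, -0.011], [-0.013, 0.012, -1.0]]
force: [-0.5, -0.2, -2.4]
opening: 0.207
grasp_force: 29.9
```

```bash
python3 - <<'E'
from h import *
go([.4698,.0070,.165]); s=read_state(); print(s['opening']*87,s['grasp_force'],s['moment'],s['force'],s['tcp_rot'].round(3))
p,d=capture('top'); q,e=capture('side'); cv2.imwrite('pics/ov.png',np.hstack([cv2.resize(p[150:290,270:370],(430,600)),cv2.resize(q[130:310,250:360],(367,600))]))
E
```

```text
t 17.07 pos [0.4674 0.0122 0.16  ] z [-0.014 -0.011 -1.   ] F [-0.5 -0.2 -2.4]
tool shift [ 0.0026  0.0051 -0.005 ] rows>= 1.0
17.967802570675364 29.852524499874562 [-0.06649513  0.2114137   0.05614253] [-0.46919245 -0.23850735 -2.44694839] [[ 0.998 -0.055 -0.014]
 [-0.055 -0.998 -0.011]
 [-0.013  0.012 -1.   ]]
```

View pics/ov.png

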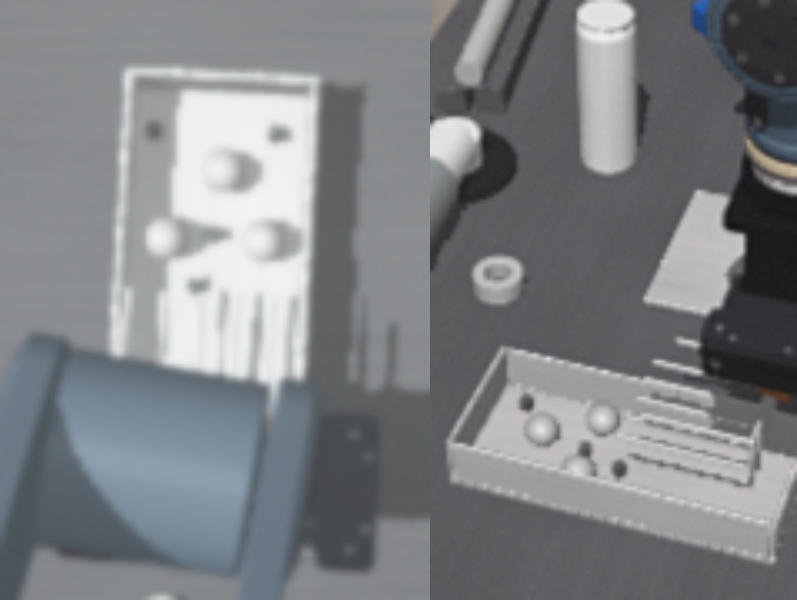

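```bash
python3 - <<'E'
from h import *
c0=np.array([.5866,-.0003]); a=np.radians(-3.57); ex=np.array([np.cos(a),np.sin(a)]); ey=np.array([-ex[1],ex[0]])
for n in('top','side'):
    p,d=capture(n); P=cloud(n,d); q=P[...,:2]-c0; X=q@ex;Y=q@ey;Z=P[...,2]
    m=(d>0)&(Z>.068)&(Z<.098)&(X>-.06)&(X<.06)&(abs(Y)<.08)
    print(n,m.sum(),'Z',np.percentile(Z[m],[5,50,95]).round(4),'Xmax',np.percentile(X[m],[95,99,100]).round(4))
    h,b=np.histogram(Y[m],np.arange(-.06,.061,.004)); print(dict(zip((b[:-1]*1e3+2).round().astype(int).tolist(),h.tolist())))
    for lo in np.arange(-.06,.01,.015):
        k=m&(X>lo)&(X<lo+.015); print(round(lo,3),k.sum(),'z',np.median(Z[k]).round(4) if k.any() else 0)
    hi=(d>0)&(Z>.1)&(Z<.12)&(X>-.15)&(X<.05)&(abs(Y)<.06); print('side wires Y', np.percentile(Y[hi],[5,95]) if hi.any() else 0, hi.sum())
for n in('top',):
    print(np.c_[X[m],Y[m],Z[m]][::25].round(3)) if m.sum()<400 else 0
go([.4698,.0070,.165])
E
```

```text
top 115 Z [0.082  0.0854 0.0896] Xmax [-0.0048 -0.0036 -0.0029]
{-58: 0, -54: 0, -50: 0, -46: 0, -42: 2, -38: 6, -34: 0, -30: 0, -26: 0, -22: 5, -18: 26, -14: 0, -10: 0, -6: 0, -2: 6, 2: 24, 6: 0, 10: 0, 14: 0, 18: 6, 22: 23, 26: 0, 30: 0, 34: 0, 38: 6, 42: 11, 46: 0, 50: 0, 54: 0, 58: 0}
-0.06 3 z 0.0883
-0.045 31 z 0.0848
-0.03 41 z 0.0857
-0.015 40 z 0.0861
0.0 0 z 0
side wires Y [-0.03990186  0.04275957] 46
side 171 Z [0.0833 0.0864 0.0889] Xmax [-0.0061 -0.0033 -0.0029]
{-58: 0, -54: 0, -50: 0, -46: 0, -42: 7, -38: 16, -34: 1, -30: 0, -26: 0, -22: 7, -18: 28, -14: 0, -10: 0, -6: 1, -2: 13, 2: 24, 6: 1, 10: 0, 14: 0, 18: 6, 22: 28, 26: 1, 30: 0, 34: 1, 38: 9, 42: 28, 46: 0, 50: 0, 54: 0, 58: 0}
-0.06 38 z 0.0861
-0.045 47 z 0.086
-0.03 47 z 0.0864
-0.015 39 z 0.0869
0.0 0 z 0
side wires Y [-0.03872433  0.04372416] 108
[[-0.004 -0.036  0.089]
 [-0.01  -0.02   0.088]
 [-0.049 -0.019  0.087]
 [-0.026  0.004  0.088]
 [-0.058  0.     0.084]
 [-0.046  0.02   0.082]
 [-0.03   0.039  0.085]]
t 17.27 pos [0.4703 0.0074 0.1603] z [-0.01  -0.013 -1.   ] F [ 0.9  0.3 -2.4]
tool shift [-0.0005  0.0005 -0.0047] rows>= 1.0
```

Request:
send_rows:
  plan:
    - [255,-0.0015,0.001,0.02,0]
    - [255,0,0,0.02,0]
    - [255,0,0,0.02,0]
    - [255,0,0,0.011,0]
    - [255,0,0,0.003,0]
    - [255,0,0,0,0]

```text
time_s: 17.77
position: [0.4678, 0.0049, 0.0856]
tcp_rot: [[0.998, -0.063, -0.011], [-0.063, -0.998, -0.013], [-0.011, 0.013, -1.0]]
force: [0.4, -0.4, -1.7]
opening: 0.2
grasp_force: 29.9
```

```bash
cat >> h.py <<'E'
c0=np.array([.5866,-.0003]); a=np.radians(-3.57); ex=np.array([np.cos(a),np.sin(a)]); ey=np.array([-ex[1],ex[0]])
def wires(zlo,zhi,xlo,xhi,ylim=.046):
    for n in('side','top'):
        p,d=capture(n); P=cloud(n,d); q=P[...,:2]-c0; X=q@ex;Y=q@ey;Z=P[...,2]
        m=(d>0)&(Z>zlo)&(Z<zhi)&(X>xlo)&(X<xhi)&(abs(Y)<ylim)
        if m.sum()<10: continue
        c,*_=np.linalg.lstsq(np.c_[X[m],Y[m],np.ones(m.sum())],Z[m],rcond=None)
        print(n,m.sum(),'z=%.4f + %.3f X + %.3f Y'%(c[2],c[0],c[1]),'Xmax',X[m].max().round(4),'Z',np.percentile(Z[m],[5,50,95]).round(4))
E
python3 - <<'E'
from h import *
wires(.0075,.02,-.11,.0); go([.5,0,.08])
E
```

```text
side 191 z=0.0107 + -0.009 X + -0.010 Y Xmax -0.0021 Z [0.0079 0.0113 0.0148]
top 151 z=0.0121 + 0.030 X + -0.005 Y Xmax -0.002 Z [0.0079 0.011  0.0166]
t 17.87 pos [0.4687 0.0052 0.0868] z [-0.009 -0.013 -1.   ] F [ 0.1  0.5 -2.8]
tool shift [0.0316 0.0031 0.0066] rows>= 1.0
```

Request:
send_rows:
  plan:
    - [255,0,0,0.002,0]
    - [255,0,0,0.001,0]
    - [255,0,0,0,0]

```text
time_s: 18.12
position: [0.4684, 0.0058, 0.0838]
tcp_rot: [[0.998, -0.061, -0.008], [-0.061, -0.998, -0.013], [-0.008, 0.014, -1.0]]
force: [0.5, 0.1, -2.1]
opening: 0.204
grasp_force: 29.9
```

Request:
send_rows:
  plan:
    - [255,0,0,0.001,0]
    - [255,0,0,0,0]

```text
time_s: 18.28
position: [0.4682, 0.0059, 0.0826]
tcp_rot: [[0.998, -0.061, -0.009], [-0.061, -0.998, -0.013], [-0.008, 0.014, -1.0]]
force: [0.2, 0.1, -2.2]
opening: 0.205
grasp_force: 29.9
```

Request:
send_rows:
  plan:
    - [255,0,0,0.001,0]
    - [255,0,0,0,0]

```text
time_s: 18.45
position: [0.4682, 0.0059, 0.0821]
tcp_rot: [[0.998, -0.061, -0.009], [-0.061, -0.998, -0.013], [-0.008, 0.014, -1.0]]
force: [-1.9, -0.7, 5.5]
opening: 0.208
grasp_force: 29.9
```

Request:
send_rows:
  plan:
    - [255,0,0,0.001,0]
    - [255,0,0,0,0]

```text
time_s: 18.62
position: [0.4685, 0.0058, 0.0819]
tcp_rot: [[0.998, -0.061, -0.008], [-0.061, -0.998, -0.013], [-0.007, 0.014, -1.0]]
force: [-1.5, 0.2, 12.9]
opening: 0.207
grasp_force: 30.0
```

Request:
send_rows:
  plan:
    - [255,0,0,-0.0012,0]
    - [255,0.003,0,0,0]
    - [255,0.006,0,-0.0001,0]
    - [255,0.006,0,0,0]
    - [255,0.006,0,-0.0001,0]
    - [255,0.006,0,0,0]
    - [255,0.006,0,-0.0001,0]
    - [255,0.006,0,0,0]
    - [255,0.006,0,-0.0001,0]
    - [255,0.006,0,0,0]
    - [255,0.003,0,0,0]

```text
time_s: 19.53
position: [0.5226, 0.0027, 0.0821]
tcp_rot: [[0.998, -0.061, -0.009], [-0.061, -0.998, -0.013], [-0.008, 0.013, -1.0]]
force: [-1.9, -0.8, 7.4]
opening: 0.203
grasp_force: 30.0
```

```bash
python3 - <<'E'
from h import *
go([.5,0,.08]); print(read_state()['moment'])
p,d=capture('top'); q,e=capture('side'); cv2.imwrite('pics/sc1.png',np.hstack([cv2.resize(p[155:255,280:360],(480,600)),cv2.resize(q[225:305,248:368],(320,213)).repeat(1,0) if 0 else cv2.copyMakeBorder(cv2.resize(q[225:305,248:368],(320,213)),0,387,0,0,cv2.BORDER_CONSTANT)]))
E
```

```text
t 19.53 pos [0.5226 0.0027 0.0821] z [-0.009 -0.013 -1.   ] F [-1.9 -0.8  7.4]
tool shift [-0.0224  0.004   0.0023] rows>= 1.0
[0.37300882 0.48753489 0.12880445]
```

View pics/sc1.png

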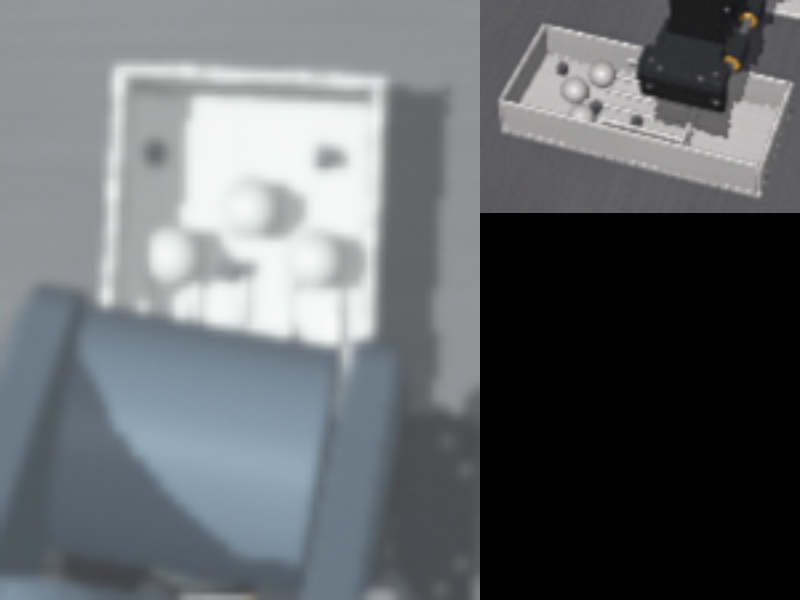

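```bash
python3 - <<'E'
from h import *
for n in('side','top'):
    p,d=capture(n); P=cloud(n,d); q=P[...,:2]-c0; X=q@ex;Y=q@ey;Z=P[...,2]
    f=(d>0)&(X>.06)&(X<.09)&(abs(Y)<.04)&(Z<.008); print(n,'floor z',np.median(Z[f]).round(4),'sd',Z[f].std().round(4))
    for wy in(-.039,-.019,.001,.021,.041):
        m=(d>0)&(abs(Y-wy)<.0035)&(X>-.05)&(X<.052)&(Z<.016)
        r=[]
        for lo in np.arange(-.05,.05,.02):
            k=m&(X>lo)&(X<lo+.02); r.append((int(k.sum()),float(np.percentile(Z[k],75).round(4)) if k.sum()>2 else None))
        print(wy,r)
E
```

```text
side floor z 0.0046 sd 0.0018
-0.039 [(0, None), (0, None), (0, None), (10, 0.0113), (21, 0.0103)]
-0.019 [(15, 0.0066), (23, 0.0086), (22, 0.008), (24, 0.0102), (21, 0.0075)]
0.001 [(17, 0.0094), (24, 0.0076), (23, 0.0095), (19, 0.0094), (15, 0.0084)]
0.021 [(12, 0.0126), (6, 0.0087), (8, 0.0083), (10, 0.0102), (8, 0.0097)]
0.041 [(0, None), (0, None), (0, None), (0, None), (0, None)]
top floor z 0.0038 sd 0.0025
-0.039 [(0, None), (0, None), (0, None), (5, 0.0038), (18, 0.0114)]
-0.019 [(0, None), (0, None), (0, None), (6, 0.0083), (20, 0.0067)]
0.001 [(0, None), (0, None), (0, None), (4, 0.0102), (23, 0.0087)]
0.021 [(0, None), (0, None), (0, None), (2, None), (21, 0.008)]
0.041 [(0, None), (0, None), (0, None), (0, None), (10, 0.0079)]
```

Request:
send_rows:
  plan:
    - [255,-0.012,0,0,0]
    - [255,-0.013,0,0,0]
    - [255,0,0,0,0]
    - [255,0.025,0,-0.0002,0]
    - [255,0.038,0,-0.0003,0]
    - [255,0.018,0,-0.0002,0]
    - [255,0.003,0,0,0]
    - [255,0.002,0,0,0]

```text
time_s: 20.4
position: [0.5848, -0.0016, 0.0818]
tcp_rot: [[0.998, -0.062, -0.007], [-0.062, -0.998, -0.014], [-0.006, 0.014, -1.0]]
force: [1.1, -1.1, 2.8]
opening: 0.206
grasp_force: 30.0
```

```bash
cat >> h.py <<'E'
def balls(zlo,zhi=None):
    p,d=capture('side'); P=cloud('side',d); q=P[...,:2]-c0; X=q@ex;Y=q@ey;Z=P[...,2]
    m=((d>0)&(Z>zlo)&(Z<(zhi or zlo+.03))&(X<.119)&(X>-.05)&(abs(Y)<.049)).astype(np.uint8)
    n,l,s,c=cv2.connectedComponentsWithStats(m)
    for i in range(1,n):
        if s[i,4]>25: k=l==i; print('blob',s[i,4],c[i].round(0),'X',X[k].mean().round(3),'Y',Y[k].mean().round(3),'Ztop',Z[k].max().round(4))
    return p
E
python3 - <<'E'
from h import *
go([.5,0,.08]); p=balls(.017)
q,d=capture('top')
cv2.imwrite('pics/sc2.png',np.hstack([cv2.resize(q[155:255,280:360],(384,480),interpolation=cv2.INTER_CUBIC),cv2.copyMakeBorder(cv2.resize(p[225:305,248:348],(400,320),interpolation=cv2.INTER_CUBIC),0,160,0,0,cv2.BORDER_CONSTANT)]))
E
```

```text
t 20.4 pos [ 0.5848 -0.0016  0.0818] z [-0.007 -0.014 -1.   ] F [ 1.1 -1.1  2.8]
tool shift [-0.0847  0.0036  0.0023] rows>= 3.0
blob 98 [274. 251.] X 0.104 Y -0.013 Ztop 0.0343
blob 71 [271. 263.] X 0.093 Y 0.034 Ztop 0.0404
blob 60 [299. 267.] X 0.02 Y 0.026 Ztop 0.0436
```

View pics/sc2.png

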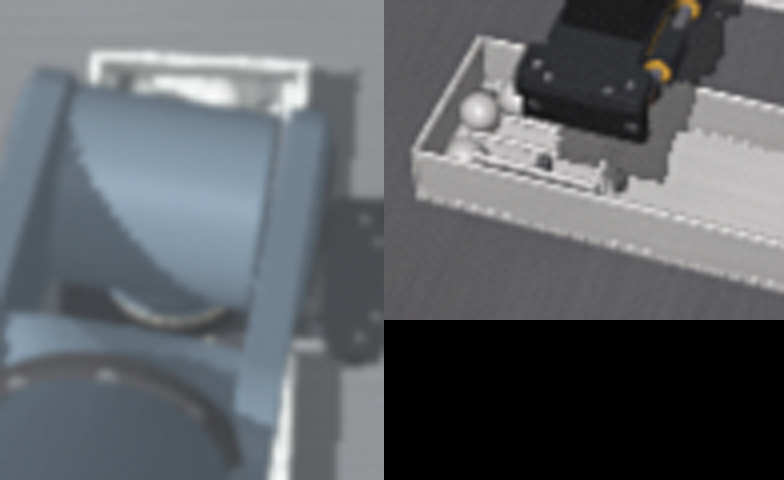

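Request:
send_rows:
  plan:
    - [255,0.002,0,0,0]
    - [255,0.002,0,0,0]
    - [255,0.002,0,0,0]
    - [255,0,0,0,0]

```text
time_s: 20.83
position: [0.5859, -0.0009, 0.0819]
tcp_rot: [[0.998, -0.061, -0.015], [-0.061, -0.998, -0.012], [-0.014, 0.013, -1.0]]
force: [-2.8, -0.5, 6.6]
opening: 0.208
grasp_force: 30.0
```

```bash
cat >> h.py <<'E'
from scipy.optimize import least_squares
def spheres(zlo,c=c0,exx=ex,xr=(-.05,.12),yl=.05,cams=('side','top'),zhi=.04):
    eyy=np.array([-exx[1],exx[0]]); out=[]
    for n in cams:
        p,d=capture(n); P=cloud(n,d); q=P[...,:2]-c; L=np.dstack([q@exx,q@eyy,P[...,2]])
        m=((d>0)&(L[...,2]>zlo)&(L[...,2]<zlo+zhi)&(L[...,0]>xr[0])&(L[...,0]<xr[1])&(abs(L[...,1])<yl)).astype(np.uint8)
        k,l,s,_=cv2.connectedComponentsWithStats(m,connectivity=4)
        for i in range(1,k):
            if s[i,4]<15: continue
            pts=L[l==i]; r=least_squares(lambda v:np.linalg.norm(pts-v,axis=1)-.013,pts.mean(0)-[0,0,.008],loss='soft_l1',f_scale=.002)
            print(n,s[i,4],'centre(local)',r.x.round(4),'rms mm',(1e3*np.sqrt(np.mean(r.fun**2))).round(2))
E
python3 - <<'E'
from h import *
go([.5,0,.08]); spheres(.016)
E
```

```text
t 20.83 pos [ 0.5859 -0.0009  0.0819] z [-0.015 -0.012 -1.   ] F [-2.8 -0.5  6.6]
tool shift [-0.0857  0.0043  0.0031] rows>= 3.0
side 26 centre(local) [ 0.094  -0.0318  0.0185] rms mm 1.74
side 69 centre(local) [ 0.1123 -0.0107  0.0187] rms mm 1.96
side 127 centre(local) [0.0562 0.0307 0.0331] rms mm 28.94
top 20 centre(local) [ 0.1109 -0.0099  0.0181] rms mm 1.39
```

Request:
send_rows:
  plan:
    - [255,0.003,0,0,0]
    - [255,0.003,0,0,0]
    - [255,0,0,0,0]

```text
time_s: 21.18
position: [0.5887, -0.001, 0.082]
tcp_rot: [[0.998, -0.06, -0.022], [-0.06, -0.998, -0.012], [-0.021, 0.013, -1.0]]
force: [-8.4, -1.6, 13.3]
opening: 0.202
grasp_force: 30.0
```

```bash
python3 - <<'E'
from h import *
go([.5,0,.08]); spheres(.016,xr=(.06,.12))
for n in('side','top'):
    p,d=capture(n); P=cloud(n,d); q=P[...,:2]-c0; X=q@ex;Y=q@ey;Z=P[...,2]
    for wy in(-.039,-.019,.001,.021,.041):
        m=(d>0)&(abs(Y-wy)<.003)&(X>.06)&(X<.122)&(Z<.0125)&(Z>.0068); print(n,wy,m.sum(),np.sort(X[m])[-4:].round(4))
E
```

```text
t 21.18 pos [ 0.5887 -0.001   0.082 ] z [-0.022 -0.012 -1.   ] F [-8.4 -1.6 13.3]
tool shift [-0.0886  0.0043  0.004 ] rows>= 3.0
side 91 centre(local) [ 0.1097 -0.0119  0.0192] rms mm 3.25
side 58 centre(local) [0.0931 0.0316 0.0332] rms mm 7.59
side -0.039 2 [0.1138 0.1182]
side -0.019 24 [0.0954 0.099  0.1001 0.1007]
side 0.001 22 [0.1101 0.1114 0.1146 0.117 ]
side 0.021 6 [0.0777 0.0806 0.0821 0.0886]
side 0.041 0 []
top -0.039 0 []
top -0.019 0 []
top 0.001 0 []
top 0.021 0 []
top 0.041 0 []
```

Request:
send_rows:
  plan:
    - [255,-0.003,0,-0.001,0]
    - [255,-0.001,0,-0.003,0]
    - [255,0,0,-0.006,0]
    - [255,0,0,-0.006,0]
    - [255,0,0,-0.004,0]

```text
time_s: 21.8
position: [0.5909, -0.0013, 0.1019]
tcp_rot: [[0.998, -0.061, -0.01], [-0.061, -0.998, -0.013], [-0.009, 0.014, -1.0]]
force: [1.2, -0.6, -3.7]
opening: 0.202
grasp_force: 30.0
```

```bash
python3 - <<'E'
from h import *
go([.5,0,.08]); print(read_state()['moment']); spheres(.034,xr=(.04,.14),cams=('side',));
for n in('side','top'):
    p,d=capture(n); P=cloud(n,d); q=P[...,:2]-c0; X=q@ex;Y=q@ey;Z=P[...,2]
    m=(d>0)&(X>.0)&(X<.13)&(abs(Y)<.048)&(Z>.015)&(Z<.031); 
    if m.sum()>20:
        c,*_=np.linalg.lstsq(np.c_[X[m],Y[m],np.ones(m.sum())],Z[m],rcond=None); print(n,m.sum(),c.round(3),X[m].max())
spheres(.034,xr=(.04,.14),cams=('side','top'))
E
```

```text
t 21.8 pos [ 0.5909 -0.0013  0.1019] z [-0.01  -0.013 -1.   ] F [ 1.2 -0.6 -3.7]
tool shift [-0.0906  0.0039  0.0228] rows>= 3.0
[ 0.01665283  0.44736053 -0.05997974]
side 295 centre(local) [0.1099 0.0116 0.0456] rms mm 22.06
side 135 [0.006 0.002 0.027] 0.12619296671237085
side 295 centre(local) [0.1103 0.0116 0.0459] rms mm 21.69
top 81 centre(local) [ 0.1321 -0.0094  0.04  ] rms mm 15.17
```

```bash
python3 - <<'E'
from h import *
p,d=capture('side'); P=cloud('side',d); q=P[...,:2]-c0; X=q@ex;Y=q@ey;Z=P[...,2]
m=(d>0)&(X>.0)&(X<.122)&(abs(Y)<.048)&(Z>.036)&(Z<.056)
h,_,_=np.histogram2d(X[m],Y[m],[np.arange(0,.13,.01),np.arange(-.05,.051,.01)]); print(h.astype(int))
spheres(.041,xr=(.0,.122),yl=.048,zhi=.015,cams=('side','top'))
s=[read_state()['force'] for _ in range(3)]; print(s[0])
E
```

```text
[[ 0  0  0  0  0  0  0  0  0  0]
 [ 0  0  0  1  0  7  3  6  1  4]
 [ 0  0  0  0  0  4  0  2  3  2]
 [ 0  0  0  0  0  0  0  0  1  2]
 [ 0  0  0  0  0  0  0  0  3  0]
 [ 0  0  0  0  0  0  0  0  3  1]
 [ 0  0  0  0  0  0  0  0  0  2]
 [ 0  0  0  0  0  0  0  0  2  1]
 [ 0  0  0  0  0  0  0  0  0  1]
 [ 0  0  7  9  2  0  0  2  7  2]
 [ 0  1  6 11 20  7  0 10 20  4]
 [ 0  0  0  5 16  5  0  5 15  5]]
side 16 centre(local) [ 0.0918 -0.0302  0.0402] rms mm 1.63
side 58 centre(local) [ 0.1111 -0.0106  0.0386] rms mm 1.82
side 55 centre(local) [0.1096 0.0294 0.0386] rms mm 1.77
[ 1.05867898 -0.76047117 -3.67832233]
```

Request:
send_rows:
  plan:
    - [255,0.002,0,0,0]
    - [255,0.002,0,0,0]
    - [255,0,0,-0.012,0]
    - [255,0.001,0,-0.016,0]
    - [255,0.01,0,-0.001,0]
    - [255,0.012,0,0,0]
    - [255,0.004,0,0.004,0]
    - [255,0,0,0.008,0]
    - [255,0,0,0.008,0]
    - [255,0,0,0.008,0]
    - [255,0,0,0.004,0]

```text
time_s: 23.12
position: [0.6202, -0.0032, 0.0986]
tcp_rot: [[0.998, -0.061, -0.012], [-0.061, -0.998, -0.013], [-0.011, 0.013, -1.0]]
force: [-5.7, -0.6, 9.6]
opening: 0.205
grasp_force: 30.0
```

```bash
python3 - <<'E'
from h import *
go([.5,0,.08]); print(read_state()['moment'])
p,d=capture('side'); P=cloud('side',d); q=P[...,:2]-c0; X=q@ex;Y=q@ey;Z=P[...,2]
spheres(.058,xr=(.0,.2),yl=.06,zhi=.04,cams=('side','top'))
m=(d>0)&(X>.1)&(X<.18)&(abs(Y)<.048)&(Z>.046)&(Z<.08)
if m.sum()>10:
    c,*_=np.linalg.lstsq(np.c_[X[m],Y[m],np.ones(m.sum())],Z[m],rcond=None); print(m.sum(),c.round(3),X[m].max())
cv2.imwrite('pics/lift.png',cv2.resize(p[180:320,230:390],(640,560),interpolation=cv2.INTER_CUBIC))
E
```

```text
t 23.12 pos [ 0.6202 -0.0032  0.0986] z [-0.012 -0.013 -1.   ] F [-5.7 -0.6  9.6]
tool shift [-0.1199  0.0039  0.0201] rows>= 3.0
[0.08428065 0.65020407 0.09012478]
side 54 centre(local) [ 0.1312 -0.0104  0.0592] rms mm 1.64
side 105 centre(local) [0.1169 0.0364 0.0688] rms mm 10.39
257 [-0.236 -0.016  0.095] 0.1644814585097464
```

View pics/lift.png

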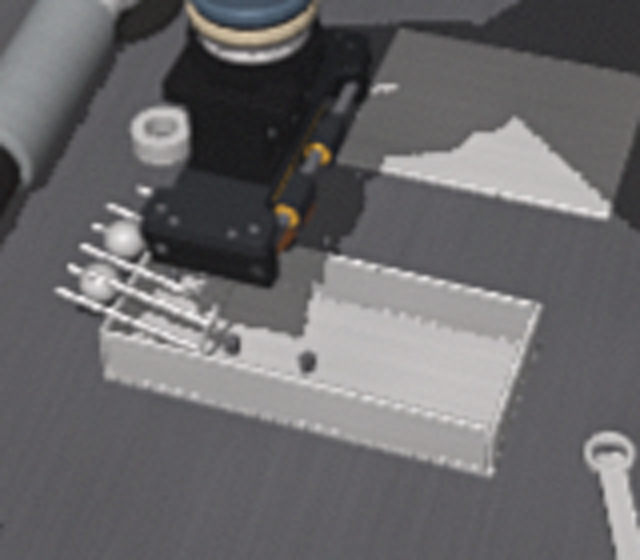

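Request:
send_rows:
  plan:
    - [255,0,0,-0.006,0]
    - [255,0,0,-0.01,0]
    - [255,0,0,-0.01,0]
    - [255,0,0,0,0]

```text
time_s: 23.6
position: [0.624, -0.0032, 0.1267]
tcp_rot: [[0.998, -0.061, -0.005], [-0.061, -0.998, -0.014], [-0.004, 0.014, -1.0]]
force: [1.8, -0.4, -3.9]
opening: 0.205
grasp_force: 30.0
```

```bash
python3 - <<'E'
from h import *
go([.5,0,.08]); print(read_state()['moment'])
for n in('side','top'):
    p,d=capture(n); P=cloud(n,d); q=P[...,:2]-c0; X=q@ex;Y=q@ey;Z=P[...,2]
    print(n)
    for wy in(-.039,-.019,.001,.021,.041):
        for lo in(.02,.06,.09,.11,.13,.145,.155):
            m=(d>0)&(abs(Y-wy)<.004)&(X>lo)&(X<lo+.02)&(Z>.048)&(Z<.11)
            if m.sum()>3: print(wy,lo,m.sum(),np.percentile(Z[m],[10,50]).round(4),end=' | ')
        print()
    cv2.imwrite(f'pics/l2{n}.png',p)
spheres(.05,xr=(.0,.19),yl=.06,zhi=.06,cams=('side','top'))
E
```

```text
t 23.6 pos [ 0.624  -0.0032  0.1267] z [-0.005 -0.014 -1.   ] F [ 1.8 -0.4 -3.9]
tool shift [-0.1237  0.0037  0.0472] rows>= 4.0
[-0.02979819  0.23506507  0.02905186]
side
-0.039 0.13 10 [0.0807 0.1068] | -0.039 0.145 12 [0.0808 0.0837] | -0.039 0.155 6 [0.0828 0.0862] | 
-0.019 0.13 11 [0.0779 0.0807] | -0.019 0.145 13 [0.0814 0.0838] | -0.019 0.155 9 [0.0837 0.0851] | 
0.001 0.06 26 [0.0702 0.0824] | 0.001 0.09 14 [0.0646 0.0694] | 0.001 0.11 12 [0.0717 0.0733] | 0.001 0.13 14 [0.0761 0.0804] | 0.001 0.145 13 [0.0807 0.0837] | 0.001 0.155 8 [0.0804 0.0842] | 
0.021 0.06 12 [0.072  0.0847] | 0.021 0.09 4 [0.0685 0.069 ] | 0.021 0.11 6 [0.06   0.0732] | 0.021 0.13 7 [0.0754 0.0781] | 0.021 0.145 10 [0.0811 0.0827] | 0.021 0.155 9 [0.0824 0.0856] | 
0.041 0.06 44 [0.0655 0.0798] | 0.041 0.09 26 [0.0664 0.0928] | 0.041 0.11 26 [0.0722 0.0766] | 0.041 0.13 21 [0.0769 0.0831] | 0.041 0.145 14 [0.0813 0.0832] | 0.041 0.155 10 [0.083  0.0846] | 
top
-0.039 0.155 6 [0.0829 0.0837] | 




side 15 centre(local) [ 0.1571 -0.0304  0.0775] rms mm 1.95
side 23 centre(local) [ 0.1489 -0.0099  0.0778] rms mm 4.55
side 360 centre(local) [0.0928 0.0246 0.0784] rms mm 25.68
```

```bash
python3 - <<'E'
from h import *
for n in('side','top'):
    p,d=capture(n); P=cloud(n,d); q=P[...,:2]-c0; X=q@ex;Y=q@ey;Z=P[...,2]
    m=((d>0)&(Z>.016)&(Z<.033)&(((abs(X)<.12)&(abs(Y)<.049))|((X>.135)&(X<.3)&(abs(Y)<.2)))).astype(np.uint8)
    k,l,s,c=cv2.connectedComponentsWithStats(m)
    for i in range(1,k):
        if s[i,4]>12: print(n,'low',s[i,4],X[l==i].mean().round(3),Y[l==i].mean().round(3),Z[l==i].max().round(3))
    # in scoop frame: height above wire-top plane z=.0845+.25*(X-.165)
    H=Z-(.0845+.25*(X-.165)); m=((d>0)&(H>.006)&(H<.028)&(X>.06)&(X<.17)&(abs(Y)<.037)).astype(np.uint8)
    k,l,s,c=cv2.connectedComponentsWithStats(m)
    for i in range(1,k):
        if s[i,4]>5:
            b=l==i; pts=np.c_[X[b],Y[b],Z[b]]; r=least_squares(lambda v:np.linalg.norm(pts-v,axis=1)-.013,pts.mean(0)-[0,-.004,.008],loss='soft_l1',f_scale=.002)
            print(n,'on scoop',s[i,4],'X',X[b].min().round(3),X[b].max().round(3),'Y',Y[b].min().round(3),Y[b].max().round(3),'H',H[b].max().round(3),'fit',r.x.round(4),(1e3*np.sqrt(np.mean(r.fun**2))).round(1),'bgr',p[b].mean(0).round(0))
go([.5,0,.1])
E
```

```text
side low 87 0.182 -0.16 0.025
side low 31 0.243 -0.077 0.033
side low 59 0.26 0.025 0.033
side low 627 0.252 0.156 0.022
side on scoop 88 X 0.061 0.092 Y -0.003 0.035 H 0.028 fit [0.0743 0.015  0.08  ] 4.1 bgr [118. 118. 120.]
top low 481 0.254 0.152 0.023
top low 148 0.179 -0.163 0.026
t 23.9 pos [ 0.6218 -0.0029  0.1239] z [-0.011 -0.013 -1.   ] F [ 0.7 -0.6 -4.1]
tool shift [-0.1215  0.0042  0.0251] rows>= 3.0
```

Request:
send_rows:
  plan:
    - [255,0,0,-0.006,0]
    - [255,0,0,-0.012,0.042]
    - [255,0,0,-0.012,0.042]
    - [255,0,0,-0.006,0.042]
    - [255,-0.0037,-0.0047,0,0]
    - [255,-0.0075,-0.0094,0,0]
    - [255,-0.0112,-0.0141,0,0]
    - [255,-0.015,-0.0187,0,0]
    - [255,-0.0175,-0.0219,0,0]
    - [255,-0.0175,-0.0219,0,0]
    - [255,-0.0175,-0.0219,0,0]
    - [255,-0.0175,-0.0219,0,0]
    - [255,-0.0175,-0.0219,0,0]
    - [255,-0.0175,-0.0219,0,0]
    - [255,-0.0175,-0.0219,0,0]
    - [255,-0.0175,-0.0219,0,0]
    - [255,-0.015,-0.0187,0,0]
    - [255,-0.0112,-0.0141,0,0]
    - [255,-0.0075,-0.0094,0,0]
    - [255,-0.0037,-0.0047,0,0]

```text
time_s: 25.57
position: [0.4587, 0.3036, 0.1574]
tcp_rot: [[0.983, -0.183, -0.012], [-0.183, -0.983, -0.013], [-0.009, 0.015, -1.0]]
force: [0.1, -0.2, -4.8]
opening: 0.207
grasp_force: 30.0
```

```bash
cat >> h.py <<'E'
cb=np.array([.5233,.2882]); ab=np.radians(-10.7); bx=np.array([np.cos(ab),np.sin(ab)]); by=np.array([-bx[1],bx[0]])
E
python3 - <<'E'
from h import *
go([.4614,.2999,.16],[.4614,.2999,.09]); s=read_state(); print(s['moment'],s['tcp_rot'].round(3))
for n in('side','top'):
    p,d=capture(n); cv2.imwrite(f'pics/b{n}.png',p); P=cloud(n,d); q=P[...,:2]-cb; X=q@bx;Y=q@by;Z=P[...,2]
    m=(d>0)&(Z>.085)&(Z<.135)&(X>-.0)&(X<.1)&(abs(Y)<.06)
    if m.sum()>10: print(n,m.sum(),'wires Xmax',np.sort(X[m])[-5:].round(4),'Y',np.percentile(Y[m],[2,98]).round(4),'slope',np.polyfit(X[m],Z[m],1).round(3))
    # chips & balls in the pan
    q=P[...,:2]-c0; X=q@ex;Y=q@ey
    k=((d>0)&(abs(X)<.122)&(abs(Y)<.05)&(p.max(2)<90)&(Z<.03)).astype(np.uint8); nn,l,st,c=cv2.connectedComponentsWithStats(k)
    print(n,'dark blobs in pan',[(int(st[i,4]),X[l==i].mean().round(3),Y[l==i].mean().round(3),Z[l==i].max().round(3)) for i in range(1,nn) if st[i,4]>3])
    m=(d>0)&(abs(X)<.12)&(abs(Y)<.049)&(Z>.02)&(Z<.04); print(n,'pan high pts',m.sum())
E
```

```text
t 25.57 pos [0.4587 0.3036 0.1574] z [-0.012 -0.013 -1.   ] F [ 0.1 -0.2 -4.8]
tool shift [ 0.0033  0.0032 -0.0026] rows>= 1.0
tool shift [ 0.0006 -0.0011  0.07  ] rows>= 2.0
[ 0.01118413  0.38045615 -0.01829003] [[ 0.983 -0.183 -0.012]
 [-0.183 -0.983 -0.013]
 [-0.009  0.015 -1.   ]]
side 294 wires Xmax [0.0634 0.0637 0.0641 0.0644 0.0645] Y [-0.0378  0.0466] slope [-0.019  0.114]
side dark blobs in pan [(6, np.float64(0.117), np.float64(-0.03), np.float64(0.013)), (7, np.float64(0.055), np.float64(0.014), np.float64(0.016)), (8, np.float64(0.005), np.float64(0.013), np.float64(0.017))]
side pan high pts 2
top 285 wires Xmax [0.0643 0.0646 0.0651 0.0656 0.0657] Y [-0.0398  0.0447] slope [0.08  0.109]
top dark blobs in pan []
top pan high pts 1
```

```bash
python3 - <<'E'
from h import *
p=cv2.imread('pics/btop.png'); g=p.max(2).astype(int)
uv=proj('top',[[*(c0+x*ex+y*ey),.004] for x,y in((-.12,-.05),(.12,-.05),(.12,.05),(-.12,.05))]); m=np.zeros(g.shape,np.uint8); cv2.fillPoly(m,[uv.astype(int)],1)
bg=cv2.medianBlur(p,15).max(2).astype(int); k=((m>0)&(bg-g>35)).astype(np.uint8)
n,l,s,c=cv2.connectedComponentsWithStats(k)
for i in range(1,n):
    if s[i,4]>2:
        w=onz('top',[c[i]],.010)[0,:2]-c0; print(s[i,4],c[i].round(1),'local',(w@ex).round(3),(w@ey).round(3),'min g',g[l==i].min(),s[i,2:4])
# scoop area dark pixels
for nme in('top','side'):
    p=cv2.imread(f'pics/b{nme}.png'); g=p.max(2)
    uv=proj(nme,[[*(cb+x*bx+y*by),.1] for x,y in((-.04,-.042),(.062,-.042),(.062,.048),(-.04,.048))]); print(nme,'scoop uv',uv.round(0).tolist())
p=cv2.imread('pics/bside.png'); q=cv2.imread('pics/btop.png')
u=proj('side',[[*(cb+.0*bx),.1]])[0].astype(int); v=proj('top',[[*cb,.1]])[0].astype(int)
f=lambda im,c,r:cv2.resize(im[c[1]-r:c[1]+r,c[0]-r:c[0]+r],(400,400),interpolation=cv2.INTER_CUBIC)
cv2.imwrite('pics/bb.png',np.hstack([f(p,u,45),f(q,v,45)]))
E
```

```text
6 [304.5 172.3] local 0.118 0.042 min g 99 [4 2]
16 [334.8 174.6] local 0.116 -0.035 min g 136 [5 4]
18 [316.8 196.3] local 0.058 0.008 min g 142 [5 4]
17 [315.8 216.2] local 0.007 0.007 min g 147 [5 4]
top scoop uv [[210.0, 262.0], [219.0, 220.0], [182.0, 213.0], [173.0, 256.0]]
side scoop uv [[328.0, 338.0], [284.0, 321.0], [262.0, 354.0], [309.0, 374.0]]
```

View pics/bb.png

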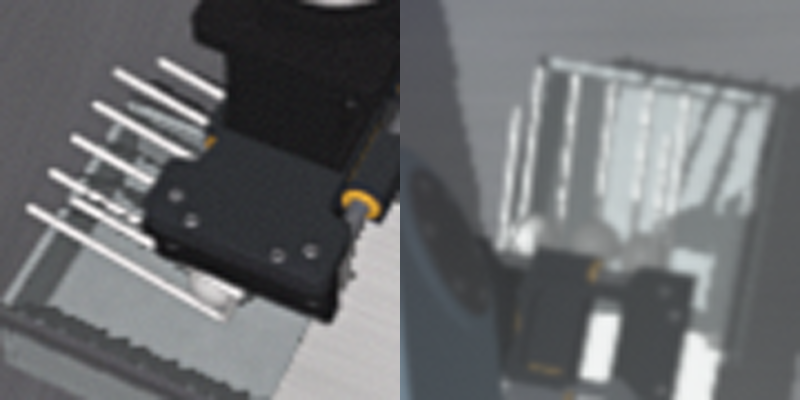

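Request:
send_rows:
  plan:
    - [255,0,0.001,0.01,0]
    - [255,0,0.001,0.018,0]
    - [255,0,0.001,0.018,0]
    - [255,0,0,0.014,0]
    - [255,0,0,0.007,0]
    - [255,0,0,0,0]

```text
time_s: 26.17
position: [0.4597, 0.2963, 0.0888]
tcp_rot: [[0.982, -0.188, -0.014], [-0.188, -0.982, -0.015], [-0.011, 0.017, -1.0]]
force: [0.1, -0.6, -3.9]
opening: 0.206
grasp_force: 30.0
```

```bash
python3 - <<'E'
from h import *
go([.4614,.2999,.09]); s=read_state(); q=s['position'][:2]-cb; print('TCP bin',(q@bx).round(4),(q@by).round(4),s['moment'])
for n in('side','top'):
    p,d=capture(n); P=cloud(n,d); q=P[...,:2]-cb; X=q@bx;Y=q@by;Z=P[...,2]
    for yy in(-.04,-.02,0,.02,.04):
        m=(d>0)&(abs(Y-yy)<.006)&(X>.0)&(X<.069)&(Z>.02)&(Z<.06)
        if m.sum()>5: print(n,yy,m.sum(),'Xmax',np.sort(X[m])[-3:].round(4),'slope',np.polyfit(X[m],Z[m],1).round(3),'Zmax',Z[m].max().round(4))
E
```

```text
t 26.17 pos [0.4597 0.2963 0.0888] z [-0.014 -0.015 -1.   ] F [ 0.1 -0.6 -3.9]
tool shift [ 0.001  -0.0038 -0.0013] rows>= 1.0
TCP bin -0.064 -0.0038 [0.06663837 0.31192155 0.04076227]
side -0.04 46 Xmax [0.0632 0.0655 0.0669] slope [0.219 0.033] Zmax 0.0592
side -0.02 48 Xmax [0.0635 0.0643 0.0673] slope [0.257 0.031] Zmax 0.0509
side 0 41 Xmax [0.0631 0.0653 0.0653] slope [0.249 0.031] Zmax 0.0502
side 0.02 43 Xmax [0.063  0.0642 0.0653] slope [0.239 0.031] Zmax 0.0489
side 0.04 67 Xmax [0.0663 0.0664 0.0671] slope [0.239 0.03 ] Zmax 0.0584
top -0.04 24 Xmax [0.0608 0.063  0.0656] slope [0.129 0.038] Zmax 0.0592
top -0.02 28 Xmax [0.0645 0.0651 0.0676] slope [0.279 0.031] Zmax 0.0517
top 0 25 Xmax [0.0611 0.0617 0.0665] slope [0.315 0.028] Zmax 0.0488
top 0.02 33 Xmax [0.0631 0.0654 0.0675] slope [0.28  0.031] Zmax 0.0537
top 0.04 36 Xmax [0.0642 0.0667 0.0678] slope [0.073 0.039] Zmax 0.0588
```

Request:
send_rows:
  plan:
    - [255,0,0,0.003,0]
    - [255,0.002,0,0.003,0]
    - [255,0.0037,0,-0.0015,0]
    - [255,0.0037,0,-0.0015,0]
    - [255,0.0037,0,-0.0015,0]
    - [255,0.003,0,-0.0012,0]

```text
time_s: 26.77
position: [0.4662, 0.2953, 0.0894]
tcp_rot: [[0.982, -0.188, -0.031], [-0.188, -0.982, -0.014], [-0.028, 0.02, -0.999]]
force: [-19.3, 9.6, 0.9]
opening: 0.204
grasp_force: 30.1
```

```bash
cat >> h.py <<'E'
def bin_slope(x0=-.02,x1=.069,zl=.008,zh=.075):
    s=read_state(); q=s['position'][:2]-cb; print('TCP bin',(q@bx).round(4),(q@by).round(4),'z',s['position'][2].round(4),'F bin',(s['force'][:2]@bx).round(1),s['force'][2].round(1),'M',s['moment'].round(2),'t',s['time_s'])
    for n in('side','top'):
        p,d=capture(n); P=cloud(n,d); q=P[...,:2]-cb; X=q@bx;Y=q@by;Z=P[...,2]; r=[]
        for yy in np.arange(-.044,.045,.004):
            m=(d>0)&(abs(Y-yy)<.003)&(X>x0)&(X<x1)&(Z>zl)&(Z<zh)
            if m.sum()>7: f=np.polyfit(X[m],Z[m],1); r.append((round(float(yy),3),int(m.sum()),round(float(np.degrees(np.arctan(f[0]))),1),round(float(X[m].max()),3)))
        print(n,r)
E
python3 -c "
from h import *
bin_slope()"
```

```text
TCP bin -0.0574 -0.0036 z 0.0894 F bin -20.8 0.9 M [1.84 3.77 0.27] t 26.7667
side [(-0.044, 42, -17.3, 0.069), (-0.04, 51, -17.5, 0.069), (-0.024, 36, 12.9, 0.068), (-0.02, 37, 15.6, 0.068), (-0.004, 24, 12.5, 0.067), (0.0, 26, 14.5, 0.069), (0.016, 21, 9.4, 0.068), (0.02, 35, 11.2, 0.068), (0.036, 91, 12.5, 0.067), (0.04, 113, 13.8, 0.068)]
top [(-0.044, 87, 5.7, 0.067), (-0.04, 20, -10.5, 0.069), (-0.036, 22, -26.9, 0.069), (-0.032, 17, -27.6, 0.063), (-0.028, 41, -10.1, 0.067), (-0.024, 63, -0.4, 0.068), (-0.02, 20, -21.3, 0.064), (-0.016, 21, -36.9, 0.049), (-0.012, 25, -38.5, 0.049), (-0.008, 41, -13.0, 0.069), (-0.004, 64, -7.7, 0.069), (0.0, 14, -19.9, 0.062), (0.004, 9, -12.4, 0.062), (0.008, 9, 2.2, 0.068), (0.012, 47, 0.7, 0.069), (0.016, 73, 3.2, 0.069), (0.02, 27, -9.7, 0.068), (0.024, 18, -37.4, 0.042), (0.028, 20, -29.0, 0.065), (0.032, 52, -11.6, 0.067), (0.036, 110, -2.9, 0.067), (0.04, 25, -15.0, 0.067)]
```

Request:
send_rows:
  plan:
    - [255,0.0035,0,-0.0008,0]
    - [255,0.0035,0,-0.0008,0]
    - [255,0,0,0,0]

```text
time_s: 27.12
position: [0.4671, 0.2945, 0.0905]
tcp_rot: [[0.981, -0.188, -0.043], [-0.189, -0.982, -0.015], [-0.039, 0.023, -0.999]]
force: [-25.9, 11.7, 3.5]
opening: 0.205
grasp_force: 30.1
```

```bash
python3 -c "
from h import *
bin_slope()" | grep -v top
```

```text
TCP bin -0.0564 -0.0042 z 0.0905 F bin -27.6 3.5 M [2.18 4.74 0.18] t 27.1167
side [(-0.044, 48, -23.4, 0.068), (-0.04, 44, -18.0, 0.068), (-0.024, 38, 10.3, 0.067), (-0.02, 27, 10.3, 0.067), (-0.004, 29, 14.8, 0.068), (0.0, 26, 9.9, 0.068), (0.016, 29, 6.7, 0.069), (0.02, 31, 18.8, 0.069), (0.036, 116, 12.8, 0.069), (0.04, 97, 12.8, 0.069)]
```

Request:
send_rows:
  plan:
    - [255,0,0,-0.001,0]
    - [255,0,0,-0.001,0]

```text
time_s: 27.38
position: [0.469, 0.2943, 0.0925]
tcp_rot: [[0.982, -0.187, -0.038], [-0.187, -0.982, -0.015], [-0.034, 0.022, -0.999]]
force: [-20.7, 9.3, 2.8]
opening: 0.205
grasp_force: 30.0
```

```bash
python3 -c "
from h import *
bin_slope()" | grep -v top
```

```text
TCP bin -0.0545 -0.0041 z 0.0925 F bin -22.0 2.8 M [1.68 3.92 0.12] t 27.3833
side [(-0.044, 46, -20.8, 0.068), (-0.04, 39, -27.3, 0.067), (-0.024, 38, 0.6, 0.067), (-0.02, 27, 1.2, 0.067), (-0.004, 23, 16.3, 0.068), (0.0, 18, 11.4, 0.068), (0.016, 32, 12.4, 0.069), (0.02, 20, 13.9, 0.069), (0.036, 118, 13.8, 0.067), (0.04, 93, 12.1, 0.068)]
```

Request:
send_rows:
  plan:
    - [255,0.001,0,-0.003,0]
    - [255,0.001,0,-0.003,0]
    - [255,0.001,0,-0.003,0]

```text
time_s: 27.73
position: [0.4762, 0.2935, 0.102]
tcp_rot: [[0.982, -0.186, -0.03], [-0.187, -0.982, -0.015], [-0.026, 0.02, -0.999]]
force: [-11.9, 5.1, -0.6]
opening: 0.205
grasp_force: 30.0
```

```bash
python3 -c "
from h import *
bin_slope()" | grep -v top
```

```text
TCP bin -0.0473 -0.0035 z 0.102 F bin -12.6 -0.6 M [1.02 2.79 0.11] t 27.7333
side [(-0.044, 33, -36.9, 0.068), (-0.04, 28, -40.0, 0.068), (-0.024, 31, -1.3, 0.069), (-0.02, 19, 6.5, 0.069), (-0.004, 17, -8.8, 0.069), (0.0, 10, -17.3, 0.067), (0.016, 25, 24.7, 0.069), (0.02, 22, 25.8, 0.069), (0.036, 117, 6.9, 0.069), (0.04, 96, 3.8, 0.069)]
```

Request:
send_rows:
  plan:
    - [255,-0.008,0,0,0]
    - [255,-0.0085,0,0.003,0]
    - [255,0,0,0.007,0]
    - [255,0,0,0.007,0]
    - [255,0.004,0,0,0]
    - [255,0.003,0,-0.0025,0]
    - [255,0.003,0,-0.0025,0]

```text
time_s: 28.42
position: [0.4778, 0.2938, 0.0903]
tcp_rot: [[0.982, -0.187, -0.016], [-0.188, -0.982, -0.014], [-0.013, 0.017, -1.0]]
force: [-6.2, 1.4, -4.4]
opening: 0.206
grasp_force: 30.0
```

```bash
python3 -c "
from h import *
bin_slope()" | grep -v top
```

```text
TCP bin -0.0457 -0.0029 z 0.0903 F bin -6.3 -4.4 M [0.6  1.67 0.06] t 28.4167
side [(-0.044, 21, -39.8, 0.067), (-0.04, 29, -44.0, 0.067), (-0.024, 24, 7.0, 0.068), (-0.02, 20, 6.5, 0.067), (-0.004, 11, 8.1, 0.066), (0.0, 13, -21.0, 0.068), (0.016, 18, -0.6, 0.068), (0.02, 21, 24.0, 0.069), (0.036, 81, 6.0, 0.068), (0.04, 125, 5.4, 0.068)]
```

Request:
send_rows:
  plan:
    - [255,0.0033,0,-0.0017,0]
    - [255,0.0033,0,-0.0017,0]
    - [255,0.0033,0,-0.0017,0]
    - [255,0.0039,0,-0.0041,0]
    - [255,0.0039,0,-0.0041,0]

```text
time_s: 28.93
position: [0.4903, 0.2913, 0.1037]
tcp_rot: [[0.982, -0.187, -0.025], [-0.187, -0.982, -0.014], [-0.022, 0.018, -1.0]]
force: [-13.2, 4.3, 1.4]
opening: 0.205
grasp_force: 30.0
```

```bash
python3 -c "
from h import *
bin_slope()" | grep -v top
```

```text
TCP bin -0.033 -0.0031 z 0.1037 F bin -13.8 1.4 M [0.84 2.72 0.04] t 28.9333
side [(-0.044, 8, -66.5, 0.067), (0.016, 9, 33.2, 0.068), (0.02, 11, 37.8, 0.069), (0.036, 133, -5.8, 0.069), (0.04, 143, -6.3, 0.069)]
```

Request:
send_rows:
  plan:
    - [255,0.005,0,-0.0036,0]
    - [255,0.005,0,-0.0036,0]
    - [255,0.005,0,-0.0036,0]
    - [255,0.005,0,-0.0036,0]
    - [255,0.005,0,-0.0036,0]
    - [255,0.005,0,-0.0025,0]
    - [255,0.005,0,-0.0025,0]

```text
time_s: 29.62
position: [0.529, 0.2845, 0.1271]
tcp_rot: [[0.982, -0.187, -0.016], [-0.187, -0.982, -0.014], [-0.013, 0.017, -1.0]]
force: [-5.8, -0.2, -2.6]
opening: 0.199
grasp_force: 30.0
```

```bash
python3 -c "
from h import *
bin_slope(-.05,.07,.008,.1)" | grep -v top
```

```text
TCP bin 0.0063 -0.0026 z 0.1271 F bin -5.6 -2.6 M [0.24 1.67 0.02] t 29.6167
side [(-0.044, 37, 33.1, -0.002), (-0.04, 36, 12.1, -0.003), (-0.036, 9, -40.8, 0.029), (-0.032, 8, 73.9, -0.01), (-0.024, 29, -9.6, 0.023), (-0.02, 37, -17.8, 0.024), (-0.004, 36, -21.0, 0.021), (0.0, 52, -9.2, 0.017), (0.004, 16, 42.3, 0.012), (0.008, 9, -72.6, 0.012), (0.016, 49, -30.8, 0.044), (0.02, 68, -19.9, 0.056), (0.024, 38, -3.0, 0.062), (0.028, 38, 1.8, 0.062), (0.032, 30, -8.1, 0.059), (0.036, 159, -18.8, 0.069), (0.04, 170, -18.3, 0.069)]
```

Request:
send_rows:
  plan:
    - [255,0.005,0,-0.0025,0]
    - [255,0.005,0,-0.002,0]
    - [255,0.0046,0,-0.0018,0]
    - [255,0.0046,0,-0.0018,0]
    - [255,0.0046,0,-0.0018,0]
    - [255,0.0046,0,-0.0018,0]

```text
time_s: 30.22
position: [0.5608, 0.2796, 0.1387]
tcp_rot: [[0.982, -0.186, -0.008], [-0.186, -0.982, -0.013], [-0.006, 0.014, -1.0]]
force: [-2.4, 0.5, -5.2]
opening: 0.206
grasp_force: 30.0
```

```bash
cat >> h.py <<'E'
def pitch(y0=-.06,y1=.06):
    s=read_state(); p0=s['position']; q0=p0[:2]-cb; print('TCP bin',(q0@bx).round(4),'z',p0[2].round(4),'F',(s['force'][:2]@bx).round(1),s['force'][2].round(1),'lean',s['tcp_rot'][:,2].round(3),'t',s['time_s'])
    p,d=capture('side'); P=cloud('side',d); q=P[...,:2]-cb; X=q@bx-q0@bx;Y=q@by;Z=P[...,2]-p0[2]
    # outer-left wire & side wire: bright points at Y .036-.05
    m=(d>0)&(Y>.030)&(Y<.047)&(X>-.09)&(X<.13)&(Z>-.15)&(Z<.03)&(p.min(2)>120)
    pts=np.c_[X[m],Z[m]]*1e3
    im=np.zeros((190,230),np.uint8)
    for x,z in pts: im[int(30-z),int(x+90)]=255
    L=cv2.HoughLinesP(im,1,np.pi/180,14,minLineLength=25,maxLineGap=10)
    for l in ([] if L is None else L[:6,0]): print('line (x,z)->',(l[0]-90,30-l[1]),(l[2]-90,30-l[3]),'angle',np.degrees(np.arctan2(-(l[3]-l[1]),l[2]-l[0])).round(1))
E
python3 -c "
from h import *
pitch()"
```

```text
TCP bin 0.0384 z 0.1387 F -2.5 -5.2 lean [-0.008 -0.013 -1.   ] t 30.2167
line (x,z)-> (np.int32(-53), np.int32(-61)) (np.int32(24), np.int32(-113)) angle -34.0
line (x,z)-> (np.int32(-36), np.int32(-38)) (np.int32(14), np.int32(-71)) angle -33.4
line (x,z)-> (np.int32(-32), np.int32(-78)) (np.int32(14), np.int32(-102)) angle -27.6
line (x,z)-> (np.int32(-7), np.int32(-56)) (np.int32(31), np.int32(-82)) angle -34.4
line (x,z)-> (np.int32(-38), np.int32(-39)) (np.int32(4), np.int32(-67)) angle -33.7
```

```bash
python3 - <<'E'
from h import *
s=read_state(); p0=s['position']; q0=p0[:2]-cb
for n in('side','top'):
    p,d=capture(n); P=cloud(n,d); q=P[...,:2]-cb; X=q@bx-q0@bx;Y=q@by-q0@by;Z=P[...,2]-p0[2]
    hv=cv2.cvtColor(p,cv2.COLOR_BGR2HSV); m=(d>0)&(hv[...,0]<14)&(hv[...,1]>100)&(abs(X)<.1)&(abs(Y)<.08)&(abs(Z)<.09)
    print(n,m.sum()); 
    if m.sum(): print((1e3*np.c_[X[m],Y[m],Z[m]])[::max(1,m.sum()//25)].round(0).astype(int).tolist(), 'rng',(1e3*X[m]).min().round(),(1e3*X[m]).max().round(),(1e3*Z[m]).min().round(),(1e3*Z[m]).max().round())
p,d=capture('side'); P=cloud('side',d); q=P[...,:2]-cb; X=q@bx;Y=q@by;Z=P[...,2]
m=(d>0)&(p.min(2)>120)&(X>.0)&(X<.1)&(abs(Y)<.055)&(Z>.01)&(Z<.07)
for yy in np.arange(-.05,.051,.01):
    k=m&(abs(Y-yy)<.005); 
    if k.sum()>3: print(round(yy,2),k.sum(),'X',np.percentile(X[k],[5,50,95]).round(3),'Z',np.percentile(Z[k],[5,50,95]).round(3))
E
```

```text
side 221
[[-11, -14, 41], [-27, -6, 19], [-27, -2, 18], [-30, 0, 18], [-29, -1, 14], [-30, 0, 11], [-28, 5, 14], [-24, 10, 14], [-33, -5, 0], [-30, 6, 9], [-20, 10, 6], [-33, 3, 5], [-22, 10, 3], [-34, 1, -1], [-25, 9, 0], [-37, -2, -7], [-28, 10, 1], [-38, -3, -11], [-29, 9, -4], [-40, -4, -14], [-33, 11, -3], [-35, -17, -38], [-36, 10, -6], [-25, 10, -16], [-39, 4, -15], [-34, 10, -13], [-29, 10, -19], [-33, 9, -23]] rng -41.0 6.0 -88.0 53.0
top 3
[[-39, 2, -11], [-38, -1, -10], [-38, -3, -9]] rng -39.0 -38.0 -11.0 -9.0
-0.02 17 X [0.003 0.027 0.037] Z [0.044 0.051 0.068]
-0.01 13 X [0.046 0.049 0.057] Z [0.028 0.045 0.05 ]
0.0 53 X [0.013 0.051 0.058] Z [0.031 0.045 0.062]
0.02 30 X [0.002 0.056 0.074] Z [0.041 0.05  0.068]
0.03 48 X [0.047 0.054 0.074] Z [0.04  0.049 0.054]
0.04 119 X [0.008 0.054 0.073] Z [0.03  0.048 0.067]
0.05 10 X [0.073 0.074 0.075] Z [0.045 0.05  0.051]
```

Request:
send_rows:
  plan:
    - [255,0,0,0.004,0]
    - [255,0,0,0.004,0]
    - [255,-0.001,0,0.004,0]
    - [255,-0.0045,0,0.002,0]
    - [255,-0.0048,0,0.002,0]
    - [255,-0.0048,0,0.002,0]
    - [255,-0.0048,0,0.002,0]

```text
time_s: 31.0
position: [0.5417, 0.2838, 0.1202]
tcp_rot: [[0.982, -0.186, -0.004], [-0.186, -0.982, -0.012], [-0.002, 0.012, -1.0]]
force: [1.4, -0.7, 4.5]
opening: 0.2
grasp_force: 30.0
```

```bash
python3 -c "
from h import *
pitch()"
```

```text
TCP bin 0.0189 z 0.1202 F 1.5 4.5 lean [-0.004 -0.012 -1.   ] t 31.0
line (x,z)-> (np.int32(-30), np.int32(-40)) (np.int32(37), np.int32(-74)) angle -26.9
line (x,z)-> (np.int32(21), np.int32(-100)) (np.int32(54), np.int32(-68)) angle 44.1
line (x,z)-> (np.int32(-29), np.int32(-69)) (np.int32(30), np.int32(-104)) angle -30.7
```

Request:
send_rows:
  plan:
    - [255,-0.0042,0,0.0028,0]
    - [255,-0.0042,0,0.0028,0]
    - [255,-0.0045,0,0.003,0]
    - [255,-0.0045,0,0.0032,0]
    - [255,-0.0045,0,0.0032,0]
    - [255,-0.0045,0,0.0032,0]
    - [255,-0.004,0,0.0036,0]
    - [255,-0.004,0,0.0036,0]

```text
time_s: 31.72
position: [0.5045, 0.2897, 0.0948]
tcp_rot: [[0.983, -0.186, -0.011], [-0.186, -0.983, -0.013], [-0.008, 0.014, -1.0]]
force: [-3.4, -0.1, 7.9]
opening: 0.202
grasp_force: 30.0
```

```bash
python3 -c "
from h import *
pitch()"
```

```text
TCP bin -0.0188 z 0.0948 F -3.3 7.9 lean [-0.011 -0.013 -1.   ] t 31.7167
line (x,z)-> (np.int32(-89), np.int32(-39)) (np.int32(-40), np.int32(-41)) angle -2.3
line (x,z)-> (np.int32(-90), np.int32(-40)) (np.int32(-47), np.int32(-42)) angle -2.7
line (x,z)-> (np.int32(-11), np.int32(-43)) (np.int32(54), np.int32(-53)) angle -8.7
line (x,z)-> (np.int32(-76), np.int32(-37)) (np.int32(-41), np.int32(-39)) angle -3.3
line (x,z)-> (np.int32(-90), np.int32(-41)) (np.int32(-41), np.int32(-38)) angle 3.5
line (x,z)-> (np.int32(20), np.int32(-46)) (np.int32(64), np.int32(-54)) angle -10.3
```

Request:
send_rows:
  plan:
    - [255,-0.004,0,0.0037,0]
    - [255,-0.004,0,0.0037,0]
    - [255,-0.003,0,0.0037,0]
    - [255,-0.002,0,0.003,0]
    - [255,0,0,0,0]

```text
time_s: 32.18
position: [0.4912, 0.2915, 0.0789]
tcp_rot: [[0.983, -0.186, -0.013], [-0.186, -0.982, -0.014], [-0.01, 0.016, -1.0]]
force: [-2.8, -0.2, 4.7]
opening: 0.205
grasp_force: 30.0
```

```bash
python3 - <<'E'
from h import *
pitch()
s=read_state(); p0=s['position']; q0=p0[:2]-cb
p,d=capture('side'); P=cloud('side',d); q=P[...,:2]-cb; X=q@bx-q0@bx;Y=q@by-q0@by;Z=P[...,2]-p0[2]
hv=cv2.cvtColor(p,cv2.COLOR_BGR2HSV); m=(d>0)&(hv[...,0]<14)&(hv[...,1]>100)&(abs(X)<.06)&(abs(Y)<.03)&(abs(Z)<.06)
for z in range(-40,45,10):
    k=m&(abs(Z*1e3-z)<5); print(z,k.sum(),(1e3*np.percentile(X[k],[2,98])).round(0) if k.sum()>2 else '')
E
```

```text
TCP bin -0.0321 z 0.0789 F -2.7 4.7 lean [-0.013 -0.014 -1.   ] t 32.1833
line (x,z)-> (np.int32(-86), np.int32(-22)) (np.int32(-27), np.int32(-24)) angle -1.9
line (x,z)-> (np.int32(-90), np.int32(-23)) (np.int32(-28), np.int32(-25)) angle -1.8
line (x,z)-> (np.int32(-89), np.int32(-21)) (np.int32(-28), np.int32(-22)) angle -0.9
line (x,z)-> (np.int32(-88), np.int32(-25)) (np.int32(-29), np.int32(-26)) angle -1.0
line (x,z)-> (np.int32(-68), np.int32(-27)) (np.int32(-31), np.int32(-23)) angle 6.2
-40 0 
-30 3 [-17. -13.]
-20 11 [-21. -11.]
-10 12 [-23. -14.]
0 5 [-26. -21.]
10 7 [-28. -24.]
20 5 [-31. -26.]
30 7 [-34. -13.]
40 15 [-38. -33.]
```

Request:
send_rows:
  plan:
    - [150,0,0,0,0]
    - [150,0,0,0,0]
    - [150,0,0,0,0]
    - [150,-0.006,0,-0.002,0]
    - [150,-0.006,0,-0.002,0]
    - [150,-0.0055,0,0,0]
    - [150,0,0,0,0]

```text
time_s: 32.87
position: [0.474, 0.2949, 0.0837]
tcp_rot: [[0.983, -0.185, -0.011], [-0.186, -0.983, -0.014], [-0.009, 0.015, -1.0]]
force: [0.7, 0.3, -0.5]
opening: 0.41
grasp_force: 0.0
```

```bash
python3 - <<'E'
from h import *
s=read_state(); p0=s['position']; q0=p0[:2]-cb; print('TCP bin',q0@bx,q0@by,p0[2],s['opening'],s['force'])
p,d=capture('side'); P=cloud('side',d); q=P[...,:2]-cb; X=q@bx-q0@bx;Y=q@by-q0@by;Z=P[...,2]-p0[2]
hv=cv2.cvtColor(p,cv2.COLOR_BGR2HSV); m=(d>0)&(hv[...,0]<14)&(hv[...,1]>100)&(abs(X)<.06)&(abs(Y)<.03)&(abs(Z)<.06)
for z in range(-40,45,10):
    k=m&(abs(Z*1e3-z)<5); print(z,k.sum(),(1e3*np.percentile(X[k],[2,98])).round(0) if k.sum()>2 else '',(1e3*np.percentile(Y[k],[2,98])).round(0) if k.sum()>2 else '')
X=q@bx;Y=q@by;Z=P[...,2]
for yy in (-.03,-.01,.01,.03):
    k=(d>0)&(abs(Y-yy)<.008)&(X>-.05)&(X<.069)&(Z>.02)&(Z<.042)&(p.min(2)>90); 
    if k.sum()>3: print(yy,k.sum(),'X',np.percentile(X[k],[5,50,95]).round(3),'Z',np.percentile(Z[k],[5,50,95]).round(3))
E
```

```text
TCP bin -0.04969044744433964 -0.0025562852024645323 0.08370522314968085 0.40987330079458334 [ 0.74899114  0.25705992 -0.48963934]
-40 0  
-30 0  
-20 0  
-10 0  
0 0  
10 0  
20 0  
30 0  
40 9 [-17. -13.] [-7.  2.]
-0.03 77 X [0.048 0.056 0.067] Z [0.021 0.03  0.034]
-0.01 73 X [0.048 0.056 0.066] Z [0.022 0.028 0.032]
0.03 91 X [0.009 0.055 0.067] Z [0.022 0.029 0.036]
```

Request:
send_rows:
  plan:
    - [255,0,0,0,0]
    - [255,0,0,0,0]
    - [255,0,0,0,0]
    - [255,0,0,0,0]
    - [255,0,0,0,0]
    - [255,0.004,0,-0.0005,0]
    - [255,0.0032,0,-0.0042,0]
    - [255,0.0032,0,-0.0042,0]
    - [255,0.0032,0,-0.0042,0]
    - [255,0.0032,0,-0.0042,0]
    - [255,0.0032,0,-0.0042,0]

```text
time_s: 33.83
position: [0.4945, 0.2908, 0.1046]
tcp_rot: [[0.982, -0.186, -0.013], [-0.187, -0.982, -0.014], [-0.01, 0.017, -1.0]]
force: [-2.4, 0.5, -5.3]
opening: 0.2
grasp_force: 30.0
```

```bash
cat >> h.py <<'E'
def chk():
    pitch()
    s=read_state(); p0=s['position']; q0=p0[:2]-cb; print('open mm',s['opening']*87,'grip F',s['grasp_force'])
    p,d=capture('side'); P=cloud('side',d); q=P[...,:2]-cb; X=q@bx-q0@bx;Y=q@by-q0@by;Z=P[...,2]-p0[2]
    hv=cv2.cvtColor(p,cv2.COLOR_BGR2HSV); m=(d>0)&(hv[...,0]<14)&(hv[...,1]>100)&(abs(X)<.06)&(abs(Y)<.012)&(abs(Z)<.07)
    for z in range(-40,65,10):
        k=m&(abs(Z*1e3-z)<5)
        if k.sum()>2: print('handle z',z,k.sum(),(1e3*np.percentile(X[k],[2,98])).round(0),end='; ')
    X=q@bx;Y=q@by;Z=P[...,2]; k=(d>0)&(abs(Y)<.05)&(X>.03)&(X<.1)&(Z>.05)&(Z<.075)&(p.min(2)>90); print('\nabove rim',k.sum(),'X',np.percentile(X[k],[5,95]).round(3) if k.any() else '','Z',Z[k].max().round(3) if k.any() else '')
E
python3 -c "
from h import *
chk()"
```

```text
TCP bin -0.0288 z 0.1046 F -2.4 -5.3 lean [-0.013 -0.014 -1.   ] t 33.8333
line (x,z)-> (np.int32(-89), np.int32(-50)) (np.int32(-34), np.int32(-51)) angle -1.0
line (x,z)-> (np.int32(-90), np.int32(-49)) (np.int32(-31), np.int32(-49)) angle 0.0
line (x,z)-> (np.int32(-90), np.int32(-51)) (np.int32(-44), np.int32(-51)) angle 0.0
line (x,z)-> (np.int32(-90), np.int32(-47)) (np.int32(-31), np.int32(-48)) angle -1.0
line (x,z)-> (np.int32(-89), np.int32(-52)) (np.int32(-39), np.int32(-52)) angle 0.0
line (x,z)-> (np.int32(0), np.int32(-77)) (np.int32(81), np.int32(-88)) angle -7.7
open mm 17.541566262414886 grip F 30.000775654334575
handle z -30 5 [-11.  -6.]; handle z -20 6 [-11.  -9.]; 
above rim 44 X [0.071 0.076] Z 0.054
```

Request:
send_rows:
  plan:
    - [255,0.0037,0,-0.0036,0]
    - [255,0.0037,0,-0.0034,0]
    - [255,0.0037,0,-0.0034,0]
    - [255,0.0037,0,-0.0034,0]
    - [255,0.0037,0,-0.0032,0]

```text
time_s: 34.35
position: [0.5145, 0.2882, 0.1222]
tcp_rot: [[0.982, -0.186, -0.01], [-0.186, -0.982, -0.013], [-0.007, 0.014, -1.0]]
force: [-3.5, 0.6, -5.2]
opening: 0.206
grasp_force: 30.0
```

```bash
python3 -c "
from h import *
chk()"
```

```text
TCP bin -0.0086 z 0.1222 F -3.5 -5.2 lean [-0.01  -0.013 -1.   ] t 34.35
line (x,z)-> (np.int32(-15), np.int32(-77)) (np.int32(11), np.int32(-81)) angle -8.7
line (x,z)-> (np.int32(-90), np.int32(-66)) (np.int32(-51), np.int32(-67)) angle -1.5
line (x,z)-> (np.int32(-90), np.int32(-67)) (np.int32(-55), np.int32(-69)) angle -3.3
line (x,z)-> (np.int32(8), np.int32(-53)) (np.int32(43), np.int32(-64)) angle -17.4
line (x,z)-> (np.int32(-6), np.int32(-81)) (np.int32(60), np.int32(-99)) angle -15.3
line (x,z)-> (np.int32(-85), np.int32(-65)) (np.int32(-54), np.int32(-65)) angle 0.0
open mm 17.6470287628472 grip F 30.00060280552134
handle z -30 18 [-19.  -7.]; handle z -20 24 [-20. -10.]; handle z -10 20 [-18. -10.]; handle z 0 7 [-19. -12.]; 
above rim 32 X [0.033 0.074] Z 0.06
```

Request:
send_rows:
  plan:
    - [255,0,0,0.0035,0]
    - [255,0,0,0.0035,0]
    - [255,0,0,0.0035,0]
    - [255,-0.0045,0,0.0045,0]
    - [255,-0.0045,0,0.0045,0]
    - [255,-0.0045,0,0.0045,0]
    - [255,-0.0045,0,0.0045,0]
    - [255,-0.0045,0,0.0045,0]
    - [255,-0.0045,0,0.0045,0]
    - [255,0,0,0.002,0]
    - [255,0,0,0,0]

```text
time_s: 35.37
position: [0.4881, 0.2933, 0.0839]
tcp_rot: [[0.983, -0.186, -0.006], [-0.186, -0.983, -0.012], [-0.003, 0.013, -1.0]]
force: [-6.4, -0.6, 6.9]
opening: 0.203
grasp_force: 30.0
```

```bash
python3 -c "
from h import *
chk()"
```

```text
TCP bin -0.0355 z 0.0839 F -6.2 6.9 lean [-0.006 -0.012 -1.   ] t 35.3667
line (x,z)-> (np.int32(-89), np.int32(-30)) (np.int32(-25), np.int32(-29)) angle 0.9
line (x,z)-> (np.int32(-84), np.int32(-26)) (np.int32(-34), np.int32(-32)) angle -6.8
line (x,z)-> (np.int32(19), np.int32(-47)) (np.int32(83), np.int32(-47)) angle 0.0
line (x,z)-> (np.int32(-90), np.int32(-29)) (np.int32(-65), np.int32(-29)) angle 0.0
line (x,z)-> (np.int32(-82), np.int32(-32)) (np.int32(-27), np.int32(-30)) angle 2.1
line (x,z)-> (np.int32(-73), np.int32(-26)) (np.int32(-26), np.int32(-28)) angle -2.4
open mm 17.958689838636573 grip F 29.996066606836393

above rim 49 X [0.072 0.076] Z 0.054
```

Request:
send_rows:
  plan:
    - [150,0,0,0,0]
    - [150,0,0,0,0]
    - [150,0,0,0,0]
    - [150,0,0,-0.0065,0]
    - [150,-0.0085,0,-0.006,0]
    - [150,-0.008,0,0,0]
    - [150,-0.008,0,0,0]
    - [150,0,0,0,0]
    - [255,0,0,0,0]
    - [255,0,0,0,0]
    - [255,0,0,0,0]
    - [255,0,0,0,0]
    - [255,0,0,0,0]
    - [255,0,0,0,0]

```text
time_s: 36.63
position: [0.4638, 0.2978, 0.0954]
tcp_rot: [[0.982, -0.186, -0.008], [-0.187, -0.982, -0.012], [-0.006, 0.014, -1.0]]
force: [-0.7, 1.7, 0.9]
opening: 0.202
grasp_force: 29.9
```

Request:
send_rows:
  plan:
    - [255,0.0041,0,-0.0025,0]
    - [255,0.0041,0,-0.0036,0]
    - [255,0.0041,0,-0.0036,0]
    - [255,0.0041,0,-0.0036,0]
    - [255,0.0041,0,-0.0036,0]
    - [255,0.0041,0,-0.0036,0]
    - [255,0.0044,0,-0.003,0]
    - [255,0.0044,0,-0.003,0]
    - [255,0.0044,0,-0.003,0]
    - [255,0.0044,0,-0.003,0]

```text
time_s: 37.47
position: [0.5009, 0.2902, 0.1268]
tcp_rot: [[0.982, -0.187, -0.019], [-0.188, -0.982, -0.013], [-0.017, 0.016, -1.0]]
force: [-5.5, 3.2, 0.6]
opening: 0.203
grasp_force: 30.0
```

```bash
python3 -c "
from h import *
chk()"
```

```text
TCP bin -0.0224 z 0.1268 F -6.0 0.6 lean [-0.019 -0.013 -1.   ] t 37.4667
line (x,z)-> (np.int32(-89), np.int32(-73)) (np.int32(-39), np.int32(-70)) angle 3.4
line (x,z)-> (np.int32(-87), np.int32(-72)) (np.int32(-43), np.int32(-69)) angle 3.9
line (x,z)-> (np.int32(-85), np.int32(-75)) (np.int32(-39), np.int32(-72)) angle 3.7
line (x,z)-> (np.int32(5), np.int32(-63)) (np.int32(33), np.int32(-72)) angle -17.8
line (x,z)-> (np.int32(-88), np.int32(-71)) (np.int32(-43), np.int32(-68)) angle 3.8
line (x,z)-> (np.int32(-1), np.int32(-91)) (np.int32(69), np.int32(-110)) angle -15.2
open mm 17.783736999173822 grip F 30.00110805616714
handle z -40 16 [-6. -0.]; handle z -30 4 [-4. -4.]; 
above rim 24 X [0.071 0.076] Z 0.052
```

Request:
send_rows:
  plan:
    - [255,0.004,0,-0.0037,0]
    - [255,0.004,0,-0.0037,0]
    - [255,0.0047,0,-0.0023,0]
    - [255,0.0047,0,-0.0023,0]
    - [255,0.0047,0,-0.0023,0]
    - [255,0.0047,0,-0.0023,0]
    - [255,0.0047,0,-0.0023,0]
    - [255,0.0047,0,-0.0023,0]
    - [255,0.0052,0,-0.0019,0]
    - [255,0.0052,0,-0.0019,0]
    - [255,0.0052,0,-0.0019,0]

```text
time_s: 38.48
position: [0.5567, 0.2804, 0.1539]
tcp_rot: [[0.982, -0.186, -0.01], [-0.186, -0.982, -0.013], [-0.007, 0.015, -1.0]]
force: [-3.6, -0.3, -4.6]
opening: 0.204
grasp_force: 30.0
```

```bash
python3 -c "
from h import *
chk()"
```

```text
TCP bin 0.0342 z 0.1539 F -3.4 -4.6 lean [-0.01  -0.013 -1.   ] t 38.4833
line (x,z)-> (np.int32(-7), np.int32(-75)) (np.int32(33), np.int32(-109)) angle -40.4
line (x,z)-> (np.int32(-45), np.int32(-80)) (np.int32(-2), np.int32(-113)) angle -37.5
line (x,z)-> (np.int32(-24), np.int32(-100)) (np.int32(21), np.int32(-134)) angle -37.1
open mm 17.76504774628456 grip F 29.99838302959688
handle z -40 40 [-29.  -8.]; handle z -30 49 [-27.  -4.]; handle z -20 50 [-22.  -9.]; handle z -10 31 [-17. -10.]; handle z 0 6 [-13.  -9.]; 
above rim 41 X [0.036 0.075] Z 0.075
```

Request:
send_rows:
  plan:
    - [255,0.0049,0,-0.0016,0]
    - [255,0.0049,0,-0.0015,0]
    - [255,0.0049,0,-0.0014,0]
    - [255,0.0049,0,-0.0014,0]
    - [255,0.0049,0,-0.0014,0]
    - [255,0.0049,0,-0.0014,0]
    - [255,0.005,0,0,0]
    - [255,0.005,0,0,0]
    - [255,0.005,0,0,0]
    - [255,0.005,0,0,0]

```text
time_s: 39.42
position: [0.6054, 0.2717, 0.1625]
tcp_rot: [[0.982, -0.186, -0.009], [-0.186, -0.982, -0.013], [-0.006, 0.014, -1.0]]
force: [-2.9, 1.7, -2.8]
opening: 0.207
grasp_force: 30.0
```

```bash
python3 -c "
from h import *
chk()"
```

```text
TCP bin 0.0838 z 0.1625 F -3.1 -2.8 lean [-0.009 -0.013 -1.   ] t 39.4167
line (x,z)-> (np.int32(-62), np.int32(-83)) (np.int32(-36), np.int32(-131)) angle -61.6
line (x,z)-> (np.int32(-37), np.int32(-133)) (np.int32(-9), np.int32(-111)) angle 38.2
open mm 17.63129685317029 grip F 30.000452678650618
handle z -40 6 [-40. -30.]; handle z -30 37 [-44. -16.]; handle z -20 87 [-44. -10.]; handle z -10 76 [-34.  -9.]; handle z 0 57 [-22. -11.]; 
above rim 84 X [0.031 0.075] Z 0.074
```

Request:
send_rows:
  plan:
    - [255,-0.005,0,-0.001,0]
    - [255,-0.006,0,0,0]
    - [255,-0.006,0,0,0]
    - [255,-0.006,0,0,0]
    - [255,-0.006,0,0,0]
    - [255,-0.006,0,0,0]
    - [255,-0.006,0,0,0]
    - [255,0,0,0,0]
    - [255,0,0,0,0]
    - [255,0,0,-0.01,0]
    - [255,0,0,-0.02,0]
    - [255,0,0,-0.03,0]
    - [255,0,0,-0.03,0]
    - [255,0,0,-0.02,0]
    - [255,0,0,0,0]

```text
time_s: 40.77
position: [0.5693, 0.2817, 0.2802]
tcp_rot: [[0.982, -0.186, 0.003], [-0.186, -0.982, -0.009], [0.005, 0.009, -1.0]]
force: [1.0, 1.0, -0.8]
opening: 0.207
grasp_force: 30.0
```

```bash
python3 - <<'E'
from h import *
chk(); s=read_state(); print(s['force'],s['moment'],s['position'])
spheres(.012,c=cb,exx=bx,xr=(-.055,.068),yl=.058,zhi=.025)
# target above plate: scoop yaw 7.5; current tool yaw
go([.4839,-.2899,.25]); print(s['tcp_rot'].round(3))
E
```

```text
TCP bin 0.0464 z 0.2802 F 0.8 -0.8 lean [ 0.003 -0.009 -1.   ] t 40.7667
line (x,z)-> (np.int32(-73), np.int32(-59)) (np.int32(-32), np.int32(-139)) angle -62.9
line (x,z)-> (np.int32(-73), np.int32(-56)) (np.int32(-48), np.int32(-44)) angle 25.6
line (x,z)-> (np.int32(-50), np.int32(-43)) (np.int32(-13), np.int32(-113)) angle -62.1
line (x,z)-> (np.int32(-64), np.int32(-75)) (np.int32(-33), np.int32(-141)) angle -64.8
open mm 17.81725936286346 grip F 29.999818545766175
handle z -40 9 [-34. -22.]; handle z -30 48 [-44. -14.]; handle z -20 112 [-44. -10.]; handle z -10 95 [-33. -10.]; handle z 0 75 [-21.  -8.]; handle z 10 4 [-9. -9.]; 
above rim 42 X [0.072 0.076] Z 0.054
[-0.82993353 -0.73185271 -2.88114564] [-0.00258298  0.13234762  0.03538589] [0.56610606 0.28066618 0.27463531]
side 199 centre(local) [ 0.0569 -0.0166  0.024 ] rms mm 6.26
side 117 centre(local) [0.0591 0.0285 0.0182] rms mm 1.41
top 112 centre(local) [ 0.058  -0.0309  0.0211] rms mm 4.1
t 40.97 pos [0.5645 0.2802 0.272 ] z [-0.013 -0.014 -1.   ] F [ 0.2 -0.3 -3.2]
tool shift [0.0273 0.5747 0.031 ] rows>= 14.0
[[ 0.982 -0.186 -0.007]
 [-0.186 -0.982 -0.012]
 [-0.005  0.014 -1.   ]]
```

Request:
send_rows:
  plan:
    - [255,0.028,0,0,0]
    - [255,0.028,0,0,0]
    - [255,0.028,0,0,0]
    - [255,0,0,0.03,0]
    - [255,0,0,0.03,0]
    - [255,0,0,0.03,0]
    - [255,0,0,0.016,0]
    - [255,0,0,0,0]
    - [255,-0.0056,0,0,0]
    - [255,-0.0056,0,-0.001,0]
    - [255,-0.0056,0,-0.001,0]
    - [255,-0.0056,0,-0.001,0]
    - [255,-0.0056,0,-0.001,0]
    - [255,-0.0056,0,-0.001,0]
    - [255,-0.0056,0,-0.001,0]

```text
time_s: 42.22
position: [0.6091, 0.2714, 0.175]
tcp_rot: [[0.983, -0.186, -0.006], [-0.186, -0.982, -0.012], [-0.003, 0.013, -1.0]]
force: [2.6, -0.5, 0.3]
opening: 0.199
grasp_force: 30.0
```

```bash
python3 -c "
from h import *
chk()"
```

```text
TCP bin 0.0875 z 0.175 F 2.6 0.3 lean [-0.006 -0.012 -1.   ] t 42.2167
line (x,z)-> (np.int32(-14), np.int32(-76)) (np.int32(13), np.int32(-108)) angle -49.8
line (x,z)-> (np.int32(-15), np.int32(-117)) (np.int32(7), np.int32(-142)) angle -48.7
line (x,z)-> (np.int32(-54), np.int32(-74)) (np.int32(2), np.int32(-134)) angle -47.0
open mm 17.776071821943653 grip F 29.999908717582002
handle z -40 28 [-34. -11.]; handle z -30 72 [-32.  -6.]; handle z -20 53 [-27.  -9.]; handle z -10 47 [-21. -10.]; handle z 0 25 [-15. -10.]; 
above rim 84 X [0.057 0.079] Z 0.074
```

Request:
send_rows:
  plan:
    - [255,-0.0056,0,0,0]
    - [255,-0.0056,0,0,0]
    - [255,-0.0056,0,0,0]
    - [255,-0.0056,0,0,0]
    - [255,-0.0056,0,0,0]
    - [255,-0.0056,0,0,0]
    - [255,-0.0056,0,0,0]
    - [255,-0.0056,0,0,0]
    - [255,0,0,-0.01,0]
    - [255,0,0,-0.03,0]
    - [255,0,0,-0.03,-0.0935]
    - [255,0,0,0,-0.0935]

```text
time_s: 43.32
position: [0.5658, 0.2813, 0.2487]
tcp_rot: [[1.0, 0.005, -0.006], [0.005, -1.0, -0.011], [-0.006, 0.011, -1.0]]
force: [0.6, 0.3, -0.6]
opening: 0.206
grasp_force: 30.0
```

Request:
send_rows:
  plan:
    - [255,-0.0008,0.0194,0,0]
    - [255,-0.0016,0.0387,0,0]
    - [255,-0.0016,0.0387,0,0]
    - [255,-0.0016,0.0387,0,0]
    - [255,-0.0016,0.0387,0,0]
    - [255,-0.0016,0.0387,0,0]
    - [255,-0.0016,0.0387,0,0]
    - [255,-0.0016,0.0387,0,0]
    - [255,-0.0016,0.0387,0,0]
    - [255,-0.0016,0.0387,0,0]
    - [255,-0.0016,0.0387,0,0]
    - [255,-0.0016,0.0387,0,0]
    - [255,-0.0016,0.0387,0,0]
    - [255,-0.0016,0.0387,0,0]
    - [255,-0.0008,0.0194,0,0]
    - [255,0,0,0,0]

```text
time_s: 44.65
position: [0.5405, -0.265, 0.2498]
tcp_rot: [[1.0, -0.005, -0.014], [-0.005, -1.0, -0.011], [-0.014, 0.011, -1.0]]
force: [-0.3, -0.7, -2.0]
opening: 0.208
grasp_force: 30.0
```

```bash
cat > chk2.py <<'E'
from h import *
s=read_state(); p0=s['position']; R=s['tcp_rot']; fx=R[:2,0]/np.linalg.norm(R[:2,0]); fy=np.array([-fx[1],fx[0]])
print('TCP',p0.round(4),'yaw',np.degrees(np.arctan2(fx[1],fx[0])).round(1),'lean',R[:,2].round(3),'F',s['force'].round(1),'t',s['time_s'])
for n in('side','top'):
    p,d=capture(n); cv2.imwrite(f'pics/pl{n}.png',p); P=cloud(n,d); q=P[...,:2]-p0[:2]; X=q@fx;Y=q@fy;Z=P[...,2]-p0[2]
    m=(d>0)&(abs(Y)<.055)&(X>-.09)&(X<.13)&(Z>-.17)&(Z<-.03)&(p.min(2)>110)&(P[...,2]>.0095)
    for yy in(-.04,-.02,0,.02,.04):
        k=m&(abs(Y-yy)<.006)
        if k.sum()>8: print(n,yy,k.sum(),'tip x,z',(1e3*X[k].max()).round(),(1e3*Z[k].min()).round(),'angle',np.degrees(np.arctan(np.polyfit(X[k],Z[k],1)[0])).round(1))
    hv=cv2.cvtColor(p,cv2.COLOR_BGR2HSV); m=(d>0)&(hv[...,0]<14)&(hv[...,1]>100)&(abs(X)<.06)&(abs(Y)<.014)&(abs(Z)<.07)
    for z in range(-40,65,10):
        k=m&(abs(Z*1e3-z)<5)
        if k.sum()>2: print('handle z',z,k.sum(),(1e3*np.percentile(X[k],[2,98])).round(0),end='; ')
    pl=(d>0)&(abs(P[...,2]-.006)<.0025)&(p.min(2)>140)&(abs(P[...,0]-.52)<.13)&(abs(P[...,1]+.257)<.11); print('\nplate x',np.percentile(P[pl][:,0],[1,99]).round(3),'y',np.percentile(P[pl][:,1],[1,99]).round(3))
E
python3 chk2.py
```

```text
TCP [ 0.5405 -0.265   0.2498] yaw -0.3 lean [-0.014 -0.011 -1.   ] F [-0.3 -0.7 -2. ] t 44.65
side -0.04 13 tip x,z 60.0 -131.0 angle -29.9
side -0.02 36 tip x,z 63.0 -136.0 angle -30.1
side 0 49 tip x,z 63.0 -135.0 angle -31.1
side 0.02 47 tip x,z 61.0 -135.0 angle -37.7
side 0.04 101 tip x,z 63.0 -136.0 angle -26.2
handle z -40 32 [-17.   5.]; handle z -30 34 [-14.   9.]; handle z -20 22 [-12.   9.]; handle z -10 3 [-11.  -8.]; 
plate x [0.428 0.623] y [-0.339 -0.181]

plate x [0.429 0.626] y [-0.335 -0.18 ]
```

Request:
send_rows:
  plan:
    - [255,-0.0046,0,0.026,0]
    - [255,-0.0046,0,0.026,0]
    - [255,-0.0046,0,0.026,0]
    - [255,-0.0046,0,0.024,0]
    - [255,0,0,0.004,0]
    - [255,-0.005,0,0.004,0]
    - [255,-0.005,0,0.004,0]
    - [255,-0.005,0,0.004,0]
    - [255,-0.005,0,0.004,0]
    - [255,-0.005,0,0.004,0]
    - [255,-0.0041,0,0.0042,0]
    - [255,-0.0041,0,0.0042,0]
    - [255,-0.0041,0,0.0042,0]

```text
time_s: 45.83
position: [0.485, -0.2613, 0.1148]
tcp_rot: [[1.0, 0.002, -0.011], [0.002, -1.0, -0.012], [-0.011, 0.012, -1.0]]
force: [-4.3, -0.2, 9.5]
opening: 0.207
grasp_force: 30.0
```

```bash
python3 chk2.py
```

```text
TCP [ 0.485  -0.2613  0.1148] yaw 0.1 lean [-0.011 -0.012 -1.   ] F [-4.3 -0.2  9.5] t 45.8333
side -0.04 46 tip x,z 129.0 -105.0 angle 0.6
side -0.02 26 tip x,z 117.0 -105.0 angle 0.2
side 0 57 tip x,z 128.0 -105.0 angle -1.8
side 0.02 60 tip x,z 119.0 -105.0 angle -9.5
side 0.04 106 tip x,z 126.0 -105.0 angle -3.7
handle z -40 19 [-2. 19.]; handle z -30 23 [-2. 20.]; handle z -20 14 [-2. 18.]; handle z -10 6 [12. 18.]; 
plate x [0.428 0.623] y [-0.341 -0.18 ]
top -0.04 12 tip x,z 114.0 -105.0 angle -29.6
top -0.02 33 tip x,z 114.0 -105.0 angle -8.5
top 0 26 tip x,z 111.0 -105.0 angle -5.5
top 0.02 30 tip x,z 119.0 -105.0 angle -3.9
top 0.04 66 tip x,z 127.0 -105.0 angle -19.5

plate x [0.432 0.626] y [-0.342 -0.181]
```

Request:
send_rows:
  plan:
    - [255,-0.0037,0,0.0042,0]
    - [255,-0.0037,0,0.0042,0]
    - [255,-0.0037,0,0.0042,0]
    - [255,-0.0037,0,0.0042,0]
    - [255,-0.0037,0,0.0042,0]

```text
time_s: 46.35
position: [0.4669, -0.2621, 0.0943]
tcp_rot: [[1.0, 0.002, -0.01], [0.002, -1.0, -0.013], [-0.01, 0.013, -1.0]]
force: [-5.8, -0.2, 30.5]
opening: 0.207
grasp_force: 30.0
```

```bash
sed -i 's/>.0095)/>.0095)\&(P[...,2]<.02)/' chk2.py; python3 chk2.py | grep -v top; python3 - <<'E'
from h import *
# rear of scoop: lowest handle point & side wire heights (side wires 30 mm over floor => z .038 when level)
p,d=capture('side'); P=cloud('side',d); m=(d>0)&(p.min(2)>110)&(P[...,2]>.028)&(P[...,2]<.075)&(P[...,0]>.43)&(P[...,0]<.6)&(P[...,1]>-.235)&(P[...,1]<-.205)
if m.sum()>8: print('left side wire',m.sum(),np.polyfit(P[m][:,0],P[m][:,2],1).round(3),P[m][:,0].min(),P[m][:,0].max(),np.percentile(P[m][:,2],[5,50,95]).round(4))
E
```

```text
TCP [ 0.4669 -0.2621  0.0943] yaw 0.1 lean [-0.01  -0.013 -1.   ] F [-5.8 -0.2 30.5] t 46.35
side -0.04 26 tip x,z 125.0 -84.0 angle -0.3
side -0.02 28 tip x,z 124.0 -85.0 angle -0.0
side 0 36 tip x,z 125.0 -85.0 angle 0.0
side 0.02 30 tip x,z 128.0 -85.0 angle 0.1
side 0.04 41 tip x,z 124.0 -85.0 angle -0.4
handle z -40 12 [10. 30.]; handle z -30 25 [ 7. 29.]; handle z -20 20 [ 6. 27.]; handle z -10 8 [14. 23.]; 
plate x [0.427 0.624] y [-0.338 -0.18 ]

plate x [0.473 0.626] y [-0.343 -0.183]
left side wire 47 [0.01  0.033] 0.49071545579108533 0.5737339621754143 [0.0341 0.0384 0.0411]
```

Request:
send_rows:
  plan:
    - [255,0,0,-0.0025,0]
    - [255,0,0,0,0]
    - [0,0,0,0,0]
    - [0,0,0,0,0]
    - [0,0,0,0,0]
    - [0,0,0,0,0]
    - [0,0,0,0,0]
    - [0,0,0,0,0]
    - [0,0,0,0,0]
    - [0,0,0,-0.015,0]
    - [0,0,0,-0.025,0]
    - [0,0,0,-0.03,0]
    - [0,0,0,-0.04,0]
    - [0,0,0,-0.04,0]
    - [0,-0.03,0,-0.03,0]
    - [0,-0.03,0,-0.02,0]
    - [0,0,0,0,0]
    - [0,0,0,0,0]

```text
time_s: 48.0
position: [0.409, -0.2612, 0.296]
tcp_rot: [[1.0, -0.002, -0.007], [-0.002, -1.0, -0.015], [-0.007, 0.015, -1.0]]
force: [0.8, 0.1, 0.4]
opening: 0.997
grasp_force: 0.0
```

```bash
python3 - <<'E'
from h import *
s=read_state(); print(s['time_s'],s['position'],s['opening'],s['force'])
p,d=capture('side'); P=cloud('side',d)
hv=cv2.cvtColor(p,cv2.COLOR_BGR2HSV); m=(d>0)&(hv[...,0]<14)&(hv[...,1]>100)&(abs(P[...,0]-.48)<.06)&(abs(P[...,1]+.26)<.05)&(P[...,2]<.14); print('handle',m.sum(),np.percentile(P[m],[2,98],axis=0).round(3))
m=(d>0)&(p.min(2)>110)&(P[...,2]>.028)&(P[...,2]<.06)&(P[...,0]>.43)&(P[...,0]<.6)&(P[...,1]>-.235)&(P[...,1]<-.205); print('side wire slope/z',np.polyfit(P[m][:,0],P[m][:,2],1).round(3),np.median(P[m][:,2]).round(4))
q=P[...,:2]-cb; X=q@bx;Y=q@by;Z=P[...,2]
m=(d>0)&(abs(Y)<.04)&(abs(Z-.055)<.004)&(abs(X)<.3); print('cover X',np.percentile(X[m],[1,99]).round(4))
for n in('side','top'):
    P=cloud(n,capture(n)[1]); q=P[...,:2]-cb
spheres(.016,c=cb,exx=bx,xr=(-.055,.068),yl=.058,zhi=.02)
t=capture('top')[0]; g=t.max(2).astype(int); bg=cv2.medianBlur(t,15).max(2).astype(int)
uv=proj('top',[[*(c0+x*ex+y*ey),.004] for x,y in((-.12,-.05),(.12,-.05),(.12,.05),(-.12,.05))]); m=np.zeros(g.shape,np.uint8); cv2.fillPoly(m,[uv.astype(int)],1)
n,l,st,c=cv2.connectedComponentsWithStats(((m>0)&(bg-g>35)).astype(np.uint8)); print('chips in pan',[c[i].round(0).tolist() for i in range(1,n) if st[i,4]>2])
E
```

```text
48.0 [ 0.40897708 -0.26116537  0.29598065] 0.9970840351404621 [0.80075212 0.05049283 0.37484905]
handle 208 [[ 0.459 -0.265  0.054]
 [ 0.493 -0.249  0.131]]
side wire slope/z [0.021 0.026] 0.0375
cover X [-0.2075 -0.0591]
side 208 centre(local) [ 0.0561 -0.0175  0.0249] rms mm 6.23
side 114 centre(local) [0.0593 0.0285 0.0181] rms mm 1.19
top 77 centre(local) [0.0589 0.0262 0.0179] rms mm 1.49
top 76 centre(local) [ 0.0582 -0.0105  0.0177] rms mm 1.64
top 67 centre(local) [ 0.059  -0.0373  0.0173] rms mm 1.53
chips in pan [[304.0, 172.0], [335.0, 175.0], [317.0, 196.0], [316.0, 216.0]]
```

Three balls are in the bin, all four cut ends are in the pan, the cover is at its stop, and the scoop stands level on the plate with the hand clear.

```bash
python3 -c "
from rig import *
print(hand_in())"
```

```text
the job is handed in; nothing more can be done
None
```

The job is handed in at 48 s of the 72 s allowed: the cover is open at its stop, all three balls and nothing else were tipped into the bin with the scoop at about 60°, the four cut ends are in the pan, and the scoop stands level on its plate, released; the tipping took three tries, with the scoop set down on the bin floor and re-gripped twice.

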